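# Seat a projector lens in the V-block and lock it

## Robot

A 6-joint arm with a two-finger parallel gripper is mounted at the origin on the work surface. World frame = base frame: x ahead of the robot, y to its left, z up, the work surface at z = 0. Lengths are in m, angles in rad, forces in N, time in s.
With the tool pointing down it reaches from about 0.25 to 0.725 m from the base axis. Payload 4 kg.
Tool frame: the origin (TCP) lies midway between the tips of the shut fingers; the grasp point (between the pads) lies 19 mm behind it; z points along the fingers, y is the direction in which the jaws open and shut (so a half turn about z gives the same grasp; the last joint's range is limited). The gripper opens to 85 mm and grips with 20 to 120 N. Pads are 22 mm wide; open, the fingers measure 114 mm over their backs; the gripper's body (76 mm by 85 mm) begins 54 mm behind the grasp point. The pads swing forward as they close: fully open they stand 13 mm farther back than shut.
Start: joints at [1.223, 0.241, 0.005, 1.335, 0, 1.571], TCP at [0.17, 0.47, 0.231] pointing down, gripper open.
Joint ranges: [-2.72, 2.72], [-1.05, 1.87], [-1.09, 1.28], [-1.99, 2.15], [-1.42, 1.44], [-3.14, 3.14]. Speed limits (rad/s): [2.79, 2.79, 3.14, 3.14, 3.14, 3.14].

## Interface

Orientations are given as a unit quaternion [x, y, z, w].
In Python, from workcell import get_obs, camera, camera_model, job_done, masks_of gives the robot as it stands.
- The arm moves only by the tool jog_arm, never from a script. Its argument "deltas" is a list that holds one entry, the list of rows, each a list of 7 numbers: the shift along the tool's x, y, z in mm, then the turn, a rotation vector about the tool's x, y, z in degrees, then the finger opening in mm, from 0 to 85.4. A call has 1 to 5 rows; each row shifts and turns the pose as measured when the row begins, along the tool's axes as they then stand; what a row does not reach is not made up. A row lasts 1/10 s, in which the tool goes at most 50 mm and 8.59 degrees, less where a joint would pass 70% of its speed; a pose out of reach is approached as far as the arm can. A call with a gripper value outside its range is refused whole. The fingers move at their own pace and stop on an object; the grip force is fixed at half the most. Time passes only in rows, so rows that do not move let the fingers close. It gives the time, the measured TCP pose, the force and the opening at its end, in the units of the state.
- get_obs(): the state, without advancing time (a new reading comes with each control period).
- camera(name): name is "scene" or "top" or "wrist"; returns the picture (400x640x3 uint8, red, green, blue); there is no depth.
- camera_model(name): a dict with "fovy" (degrees; the focal length in pixels is half the picture's height over the tangent of half this angle, whatever the lens; pixels are square), "cx", "cy" (the principal point, pixels), "pose" (4x4, takes a point from camera to world coordinates); the wrist camera has in their place "T_tool_cam" (4x4, takes a point from camera to tool coordinates, whose origin is the TCP and whose axes are the flange's). Camera axes: x right, y down, z forward; pixel columns grow to the right and rows downward; lengths in m; the calibration is good to about 2 mm. A picture is of the moment at which its call begins: read the wrist's pose just before it. camera_model takes no time and is no camera call.
- job_done(): hands the job in, once; it reports no verdict.
Trained networks look in the newest picture that a camera, given by its name, has taken for a name from the list of things; names that differ only in an ending like _2 or _b are one class to them, and where a whole thing is asked for, a point or a joint stands for the part that bears it (a point fixed in the world has none). Each returns a list of dicts, best first, with "conf" (0 to 1); they miss things now and then, are a little off and sometimes report something else, mostly with a low value. They report only what shows in the picture. A call takes as long as a camera call. They do not tell look-alikes from the thing itself.
- masks_of(target, camera): "pixels" (400x640 bool, what is visible of it) and "at" ([column, row] in pixels, amid what is visible of it).
The state is a dict: "clock": time; "joint_pos": joint angles; "joint_vel": joint speeds; "tau": joint torques, N m; "eef_pos": TCP position; "tool_rot": TCP orientation; "ft_force": force on the tool from outside, world axes, zero at the start; "ft_torque": the same for the moment, N m; "grip_width": finger opening in m.
Only numpy, scipy, OpenCV 4.12 (cv2) and the standard library are available. Lean on these libraries where they do the work, as an engineer would, in place of code of your own. Each camera call takes 0.05 s, during which the arm holds its last target. There are 200 camera calls.

## Task

Lift the projector lens out of the black transit tray by its narrow barrel, lay it in the groove of the wooden rest and let go. Then take it by its wide hood, lay the narrow barrel in the metal V-block and push it along the groove until its narrow end is fully home against the steel back stop, lying on both flanks; only then swing the keeper arm across over the barrel as far as it goes. Handle the lens gently and leave the loudspeaker, spray can and screwdriver where they are.

Things in the scene. Friction and masses are not known exactly. Their poses are not given: they have to be found in the camera images.
- lens_center (a point): Mid-point of the loose projector lens on its axis: a stepped round cylinder 150 mm long, about 0.3 kg. Its x axis points along the lens from narrow to wide end (y, z roll with it). Bare aluminium narrow barrel: 44 mm diameter, x -75 to +25 mm; grey plastic wide hood: 58 mm diameter, x +25 to +75 mm. Centre of mass about here. It starts level in the tray, this point 45 mm above the bench.
- lens: The same lens, its origin and axes as lens_center.
- lens_tail (a point): Centre of the lens's narrow end face (x = -75 mm on the lens). Same axes as the lens.
- tray: Fixed black plastic tray, 200 x 130 mm, rim 16 mm high; origin on the bench under the lens's middle, x along the lens, narrow to wide end. Blocks 62 mm high (x +18 to +82) stand 3 mm beside the hood, a wall closes its end (x +81 to +89): grip only the narrow barrel. A saddle (x -19 to +3, y +-25, 23 mm high) carries the barrel; towards x = -100 nothing is above the rim. Lift straight up.
- rest: Fixed light wooden rest, 40 mm long in x (x -20 to +20 mm) by 76 mm wide, 39 mm high, with a V groove (flanks at 45 degrees) along its x axis. Origin on the bench, z up.
- rest_axis (a point): Where the lens's mid-point lies when the narrow barrel rests in the rest's groove, 45 mm above the bench; the hood then begins 5 mm beyond one end of the rest, and 55 mm of the narrow end overhang the other. Axes as rest.
- fixture: Fixed V-block fixture on a base plate (x -120 to +30, y -80 to +80 mm, 8 mm thick). Origin on the bench, z up, x along the V groove from back stop to open end. V-block: x -75 to +15 mm, 80 mm wide, edges 51 mm high, flanks at 45 degrees. With the lens home its middle is 55 mm above the origin, wide end towards +x, the hood overhanging the open end in free space.
- seat (a point): On the face of the back stop, where the centre of the lens's narrow end face comes to lie when home: fixture x = -75 mm, y = 0, z = 55 mm. Axes as the fixture; the stop face looks to +x. The lens axis then lies along x.
- flank_left: The 45 degree aluminium flank of the V on the fixture's +y side (origin and axes as the fixture).
- flank_right: The flank on the -y side (origin and axes as the fixture).
- stop: Steel back stop plate, 56 mm wide, 12 mm thick (fixture x -87 to -75 mm), top 76 mm above the bench (origin and axes as the fixture).
- keeper (a joint): Angle of the keeper arm about its upright pivot (rad). 0: straight across over the barrel, pointing to the fixture's -y, at its end stop. Grows as it swings clockwise seen from above towards the back stop; 1.57: points to the fixture's -x, out of the way. Slight friction (0.06 N m), stays where left. Limits 0 and 1.9.
- keeper_pivot (a point): On the keeper's pivot axis (fixture x = -40, y = +60 mm), 107 mm above the bench, at the height of keeper_knob; the steel post and arm end at 89 mm. The frame turns with the arm; the arm points along its -y.
- keeper_knob (a point): Middle of the upright round black knob at the keeper arm's end, 107 mm above the bench, 78 mm from the pivot: 20 mm diameter, 38 mm tall, from the arm's top (88 mm above the bench) to 126 mm. The flat arm, 18 mm wide, lies 80 to 88 mm above the bench and passes 3 mm above the seated barrel.
- woofer: Bystander: loose round loudspeaker driver, 110 mm diameter, 57 mm high; origin under its centre.
- spray: Bystander: loose aluminium spray can, 52 mm diameter, 150 mm tall, upright; origin under its centre.
- driver: Bystander: loose screwdriver lying on the bench.
There are look-alikes about, which are no part of the job. What is shaped like the lens but blue, orange or pink is not meant.

How it is judged:
On the way, in this order (a step that is already met when the one before it is completed fails the run):
1. the lens lies in the groove of the wooden rest, released (x of lens_center in the frame of rest_axis between -0.02 and 0.02 m and y of lens_center in the frame of rest_axis between -0.005 and 0.005 m and z of lens_center in the frame of rest_axis between -0.004 and 0.005 m and angle between the x axis of lens_center and the x axis of rest, either way round below 0.1 rad and contact force between lens and the fingers below 0.05 N and linear speed of lens below 0.02 m/s), for 0.2 s.
2. with the keeper still swung aside, the lens is pressed home: its narrow end is against the back stop and its barrel lies in the V (x of lens_tail in the frame of seat between -0.003 and 0.0015 m and y of lens_tail in the frame of seat between -0.0025 and 0.0025 m and z of lens_tail in the frame of seat between -0.003 and 0.0025 m and angle between the x axis of lens_center and the x axis of fixture, either way round below 0.05 rad and value of joint keeper above 0.8 rad), for 0.1 s.
3. the keeper arm is swung across over the barrel (value of joint keeper below 0.12 rad), for 0.2 s.
At the end, for the whole second after the job is handed in: The lens lies at rest in the V, bearing on both flanks, its narrow end face against the back stop (gap under 1.5 mm) and centred within 2.5 mm on the groove's axis line, its axis within 0.05 rad of the groove; the keeper is across (within 0.12 rad of its end stop) and the lens is released (x of lens_tail in the frame of seat between -0.003 and 0.0015 m and y of lens_tail in the frame of seat between -0.0025 and 0.0025 m and z of lens_tail in the frame of seat between -0.003 and 0.0025 m and angle between the x axis of lens_center and the x axis of fixture, either way round below 0.05 rad and contact force between lens and flank_left above 0.2 N and contact force between lens and flank_right above 0.2 N and value of joint keeper below 0.12 rad and linear speed of lens below 0.02 m/s and contact force between lens and the fingers below 0.05 N); the robot touches nothing.
It fails at once if the loudspeaker, spray can or screwdriver moved more than 30 mm (distance of any of woofer, spray, driver from where it was at the start of the episode above 0.03 m).
It fails at once if the lens struck or pressed the V-block fixture or the rest with more than 90 N (contact force between lens and fixture above 90 N or contact force between lens and rest above 90 N).
It also fails if it takes over 64 s, if anything falls off the work surface, if the arm or the gripper's body presses on something with over 40 N, if the wrist force passes 120 N, or if a joint passes its speed limit or range.

## Working session

There is one attempt and no reset: what is moved stays moved. The work goes in short steps, Python scripts to look and compute and a tool call to move; the robot and the scene stay as the last step left them, time stands still between calls to the robot, and variables do not carry over. Pictures are saved under pics/ and viewed, about 8 in all and at most 12, crops included, and the job is handed in when it is done.

Besides the shell and the picture viewer there is one more tool, called after "Emit:" as name([rows], argument=value, ...), one row to a line, values as JSON. jog_arm: Moves the arm, as the interface text tells. Its arguments: {"type":"object","properties":{"deltas":{"type":"array"}},"required":["deltas"]}

```bash
mkdir -p pics; ls
cat > h.py <<'E'
import numpy as np, cv2
from workcell import *
from scipy.spatial.transform import Rotation as R
def cam(name):
    m=camera_model(name); f=200/np.tan(np.radians(m["fovy"])/2)
    if "pose" in m: T=np.array(m["pose"])
    else:
        o=get_obs(); T=np.eye(4); T[:3,:3]=R.from_quat(o["tool_rot"]).as_matrix(); T[:3,3]=o["eef_pos"]; T=T@np.array(m["T_tool_cam"])
    return f,m["cx"],m["cy"],T
def ray(c,px,z):
    f,cx,cy,T=c; px=np.atleast_2d(px).astype(float)
    d=np.c_[(px[:,0]-cx)/f,(px[:,1]-cy)/f,np.ones(len(px))]@T[:3,:3].T
    return T[:3,3]+d*((z-T[2,3])/d[:,2])[:,None]
def proj(c,P):
    f,cx,cy,T=c; q=(np.atleast_2d(P)-T[:3,3])@T[:3,:3]
    return np.c_[f*q[:,0]/q[:,2]+cx,f*q[:,1]/q[:,2]+cy]
def save(im,n): cv2.imwrite("pics/"+n,cv2.cvtColor(im,cv2.COLOR_RGB2BGR))
E
python3 - <<'E'
from h import *
print(get_obs())
for n in ["top","scene"]:
    im=camera(n); save(im,n+"0.png"); c=cam(n); print(n,c[3][:3,3].round(3))
    for t in ["lens","tray","rest","fixture","keeper_knob","stop","woofer","spray","driver"]:
        for r in masks_of(t,n):
            if r["conf"]>.2: print(t,round(r["conf"],2),np.round(r["at"]),r["pixels"].sum(), ray(c,r["at"],.05)[0].round(3))
E
```

```text
pics
{'clock': 0.0, 'joint_pos': array([1.22296840e+00, 2.41388777e-01, 3.70128851e-03, 1.33516221e+00,
       1.11746625e-05, 1.57081957e+00]), 'joint_vel': array([ 0.00022025, -0.00082132,  0.00086646, -0.00096347, -0.00059878,
        0.0007352 ]), 'tau': array([-6.54594824e-04, -3.72317863e+01,  2.52406794e+01,  1.70435017e-02,
        2.70513323e-05, -3.89685244e-07]), 'eef_pos': array([0.17021102, 0.4694683 , 0.23041626]), 'tool_rot': array([ 1.73049945e-01,  9.84912515e-01, -1.01023553e-03, -1.83147902e-04]), 'ft_force': array([-0.18811443, -0.39636336, -0.60684399]), 'ft_torque': array([-0.01899221,  0.00137116, -0.01980563]), 'grip_width': 0.0855045378579333}
top [0.399 0.101 1.461]
lens 0.91 [190. 210.] 769 [0.538 0.519 0.05 ]
lens 0.87 [275. 288.] 753 [0.302 0.249 0.05 ]
lens 0.8 [266. 212.] 743 [0.533 0.284 0.05 ]
lens 0.68 [259. 138.] 759 [0.768 0.313 0.05 ]
tray 0.79 [268. 218.] 1898 [0.516 0.276 0.05 ]
rest 0.53 [359. 203.] 306 [ 0.566 -0.004  0.05 ]
rest 0.5 [271. 220.] 1984 [0.51  0.269 0.05 ]
fixture 0.58 [448. 236.] 2414 [ 0.467 -0.278  0.05 ]
keeper_knob 0.61 [440
[... 338 characters left out ...]
7 0.291 0.05 ]
lens 0.88 [344. 312.] 1075 [0.796 0.339 0.05 ]
lens 0.67 [455. 277.] 1026 [0.536 0.527 0.05 ]
lens 0.56 [407. 186.] 657 [0.307 0.257 0.05 ]
lens 0.21 [247. 154.] 1604 [ 0.487 -0.257  0.05 ]
tray 0.68 [380. 247.] 1986 [0.566 0.31  0.05 ]
tray 0.29 [226. 234.] 737 [ 0.782 -0.079  0.05 ]
rest 0.65 [290. 206.] 393 [0.588 0.006 0.05 ]
fixture 0.58 [251. 156.] 1512 [ 0.485 -0.242  0.05 ]
keeper_knob 0.45 [263. 143.] 198 [ 0.414 -0.25   0.05 ]
stop 0.61 [252. 140.] 57 [ 0.421 -0.291  0.05 ]
woofer 0.91 [265. 265.] 1118 [0.801 0.083 0.05 ]
spray 0.72 [222. 234.] 798 [ 0.788 -0.09   0.05 ]
driver 0.72 [321. 171.] 239 [ 0.409 -0.006  0.05 ]
driver 0.7 [380. 238.] 765 [0.538 0.293 0.05 ]
```

Run:
```python
import cv2
a=cv2.imread("pics/top0.png")[100:310,160:500]
cv2.imwrite("pics/topc.png",cv2.resize(a,None,fx=2.35,fy=2.35,interpolation=cv2.INTER_CUBIC))
```

```text
(no output)
```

View pics/topc.png

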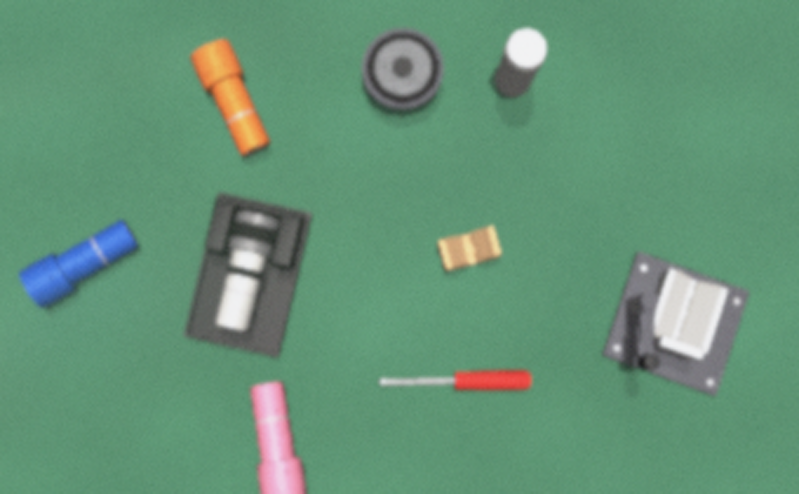

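The top view (up = +x, right = −y) shows the real lens as the white and grey one in the tray at crop (247,270), wide end up. The rest is at (469,247). The fixture is at (680,320) with its stop at the lower end and the keeper swung aside, knob at (648,362). The blue, orange and pink ones are decoys. Next I'll fit the poses.

Run:
```python
from h import *
c=cam("top")
def q(l,z):
    p=np.array(l)/2.35+[160,100]; return ray(c,p,z)[:,:2]
for n,l,z in [("tray",[(218,195),(312,212),(279,357),(186,334)],.016),("rest",[(437,240),(494,226),(501,256),(446,271)],.039),("fix",[(638,254),(748,290),(717,394),(604,356)],.008)]:
    P=q(l,z); m=P.mean(0); d=(P[0]+P[1]-P[2]-P[3])/2; e=(P[0]+P[3]-P[1]-P[2])/2
    print(n,m.round(4),"x",np.linalg.norm(d).round(3),np.degrees(np.arctan2(d[1],d[0])).round(1),"y",np.linalg.norm(e).round(3),np.degrees(np.arctan2(e[1],e[0])).round(1)-90)
T=camera_model("wrist"); print(T)
print(q([(648,362)],.126))
```

```text
tray [0.5223 0.2879] x 0.196 -11.3 y 0.129 -11.299999999999997
rest [ 0.5583 -0.0069] x 0.042 14.9 y 0.077 15.299999999999997
fix [ 0.4639 -0.2882] x 0.146 -18.4 y 0.156 -17.799999999999997
{'fovy': 68.57065820310822, 'cx': 318.678575876287, 'cy': 199.59028377233724, 'T_tool_cam': array([[-8.59255233e-04, -9.48072697e-01, -3.18052548e-01,
         8.30064335e-02],
       [ 9.99999621e-01, -8.58190601e-04, -1.43460035e-04,
        -2.80343451e-04],
       [-1.36939165e-04, -3.18052550e-01,  9.48073075e-01,
        -1.41661871e-01],
       [ 0.00000000e+00,  0.00000000e+00,  0.00000000e+00,
         1.00000000e+00]])}
[[ 0.41051104 -0.22035471]]
```

Emit:
jog_arm([
  [[-44,-7,0,0,0,0,85],[-44,-7,0,0,0,0,85],[-44,-7,0,0,0,0,85],[-44,-7,0,0,0,0,85],[-44,-7,0,0,0,0,85]],
])

```text
clock: 1.5
eef_pos: [0.3671, 0.364, 0.2314]
tool_rot: [0.166, 0.986, 0.001, -0.0]
ft_force: [-0.2, 1.2, -0.3]
grip_width: 0.0853
```

Emit:
jog_arm([
  [[-44,-7,0,0,0,0,85],[-44,-7,0,0,0,0,85],[-44,-7,0,0,0,0,85],[0,0,0,0,0,-8.5,85],[0,0,0,0,0,0,85]],
])

```text
clock: 2.0
eef_pos: [0.4951, 0.2936, 0.2304]
tool_rot: [0.095, 0.996, 0.002, 0.001]
ft_force: [-0.5, 0.1, 0.0]
grip_width: 0.0849
```

Run:
```python
from h import *
o=get_obs(); print(o["eef_pos"],o["tool_rot"],o["joint_pos"].round(2),o["ft_force"])
c=cam("wrist"); im=camera("wrist"); save(im,"w1.png")
for t in ["lens","tray"]:
    for r in masks_of(t,"wrist"): 
        p=r["pixels"]; ct=max(cv2.findContours(p.astype(np.uint8),0,2)[0],key=cv2.contourArea)
        print(t,r["conf"],r["at"],p.sum(),cv2.minAreaRect(ct))
```

```text
[0.49509465 0.2936287  0.23039982] [9.47362193e-02 9.95500768e-01 1.65190678e-03 7.35495486e-04] [0.53 0.39 0.21 1.39 0.   0.72] [-0.50854549  0.14108317  0.03002542]
lens 0.91 [251.6, 35.3] 3313 ((250.4760284423828, 32.14726257324219), (89.54695892333984, 43.28378677368164), 65.55604553222656)
lens 0.78 [359.0, 332.3] 2368 ((362.1410827636719, 333.6903991699219), (92.07026672363281, 32.13822937011719), 47.121097564697266)
lens 0.66 [334.8, 174.7] 11278 ((317.94256591796875, 189.6927490234375), (111.0868911743164, 163.78994750976562), 1.3478872776031494)
lens 0.56 [317.5, 201.2] 5458 ((319.724609375, 199.67657470703125), (47.474456787109375, 135.2347412109375), 3.708428382873535)
lens 0.56 [517.3, 163.3] 6556 ((509.654052734375, 166.02432250976562), (53.597145080566406, 154.5421142578125), 53.97262954711914)
lens 0.23 [111.0, 256.4] 2255 ((109.10953521728516, 257.63775634765625), (34.34623718261719, 74.13874816894531), 61.821407318115234)
tray 0.97 [334.7, 173.7] 11081 ((318.4201354980469, 190.7536163330078), (110.25164794921875, 164.00543212890625), 1.2188751697540283)
```

View pics/w1.png

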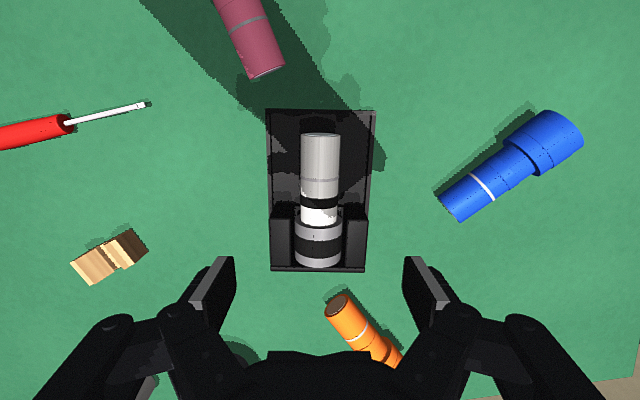

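The wrist view (image down = +x) shows the lens in the tray with its narrow end at (320,134) and hood end near (319,267). The rest is at (109,257).

Run:
```python
from h import *
c=cam("wrist"); print(c[3][:3,3])
# barrel/hood mid-points by pixel
im=cv2.imread("pics/w1.png"); g=cv2.cvtColor(im,6)
for r in (150,170,215,235): print(r,g[r,280:362:1].tolist())
P=ray(c,[(320.5,142),(319.5,175),(318.5,235),(318.5,260)],.045); print(P.round(4)); d=P[2]-P[0]; print(np.degrees(np.arctan2(d[1],d[0])))
print("tray corners",ray(c,[(266,109),(376,110),(364,271),(271,271)],.016).round(4), ray(c,[(266,109),(376,110),(364,271),(271,271)],.016).mean(0))
o=get_obs(); print(R.from_quat(o["tool_rot"]).as_matrix().round(3))
print(ray(c,[(320,134)],.06),"rest",ray(c,[(131,229),(149,247),(89,286),(70,263)],.039).round(4))
```

```text
[0.41184097 0.30987687 0.37222105]
150 [76, 80, 83, 83, 90, 50, 20, 25, 27, 26, 29, 30, 32, 27, 25, 28, 26, 29, 17, 8, 41, 109, 122, 131, 140, 152, 154, 155, 159, 163, 171, 174, 176, 182, 191, 197, 200, 201, 196, 199, 213, 209, 213, 206, 201, 198, 192, 192, 190, 187, 182, 181, 179, 171, 162, 163, 151, 142, 143, 97, 32, 22, 29, 32, 30, 30, 32, 26, 29, 30, 29, 30, 30, 26, 34, 31, 28, 31, 29, 28, 29, 27]
170 [20, 27, 27, 31, 25, 20, 26, 27, 27, 28, 28, 23, 28, 30, 28, 29, 27, 26, 26, 18, 46, 113, 122, 132, 145, 154, 153, 161, 161, 171, 174, 178, 182, 189, 197, 200, 201, 196, 194, 209, 212, 213, 209, 204, 201, 194, 193, 191, 185, 178, 180, 175, 175, 162, 162, 155, 144, 138, 111, 41, 26, 27, 27, 23, 32, 31, 28, 27, 28, 30, 29, 28, 31, 29, 29, 25, 31, 32, 32, 25, 29, 28]
215 [12, 16, 11, 10, 8, 8, 7, 10, 11, 14, 10, 6, 13, 1, 15, 7, 46, 30, 44, 42, 78, 204, 218, 231, 240, 246, 249, 250, 251, 252, 253, 254, 254, 254, 254, 254, 254, 254, 254, 254, 254, 254, 254, 255, 255, 255, 255, 234, 178, 166, 162, 157, 152, 144, 137, 127, 125, 60, 29, 11, 10, 45, 46, 12, 14, 13, 2, 8, 12, 7, 9, 18, 11, 1
[... 185 characters left out ...]
 181, 195, 194, 195, 198, 201, 203, 204, 205, 201, 196, 193, 186, 181, 174, 170, 167, 164, 156, 151, 149, 143, 139, 134, 128, 111, 57, 26, 3, 9, 3, 6, 20, 50, 68, 69, 65, 66, 67, 60, 60, 59, 60, 59, 62, 60, 58, 57]
[[0.4548 0.3048 0.045 ]
 [0.4913 0.2967 0.045 ]
 [0.5653 0.2813 0.045 ]
 [0.5994 0.2747 0.045 ]]
-12.027205926421363
tray corners [[0.4094 0.2494 0.016 ]
 [0.4347 0.3746 0.016 ]
 [0.6453 0.3307 0.016 ]
 [0.6205 0.2033 0.016 ]] [0.5274593  0.28951156 0.016     ]
[[-0.982  0.188  0.002]
 [ 0.188  0.982  0.003]
 [-0.001  0.003 -1.   ]]
[[0.44460443 0.30611189 0.06      ]] rest [[ 0.5158  0.0546  0.039 ]
 [ 0.5436  0.0672  0.039 ]
 [ 0.5831 -0.0321  0.039 ]
 [ 0.546  -0.041   0.039 ]]
```

Emit:
jog_arm([
  [[12.5,1.5,20,0,0,0.6,85],[0,0,45,0,0,0,85],[0,0,45,0,0,0,85],[0,0,30,0,0,0,85],[0,0,0,0,0,0,85]],
])

```text
clock: 2.65
eef_pos: [0.479, 0.3052, 0.0909]
tool_rot: [0.1, 0.995, 0.005, 0.004]
ft_force: [-0.6, -0.7, -0.1]
grip_width: 0.0851
```

Emit:
jog_arm([
  [[-5.5,-6.5,0,0.6,0.4,0,85],[0,0,10,0,0,0,85],[0,0,0,0,0,0,85]],
])

```text
clock: 2.95
eef_pos: [0.484, 0.2998, 0.0844]
tool_rot: [0.099, 0.995, 0.001, 0.002]
ft_force: [-0.1, 0.3, 0.7]
grip_width: 0.0847
```

```bash
cat >> h.py <<'E'
def togo(x,y,z,ang=None):
    "tool-frame mm shift to reach a world point, deg turn so that tool -x points along world angle ang, and level"
    o=get_obs(); M=R.from_quat(o["tool_rot"]).as_matrix(); p=o["eef_pos"]
    print("at",p.round(4),"d mm",(M.T@(np.array([x,y,z])-p)*1000).round(1),"F",o["ft_force"].round(1),"w",round(o["grip_width"],4), "q",o["joint_pos"].round(2))
    a=np.radians(ang); t=np.array([-np.cos(a),-np.sin(a),0]); D=np.c_[t,np.cross([0,0,-1],t),[0,0,-1]]
    print("turn deg",np.degrees(R.from_matrix(M.T@D).as_rotvec()).round(2))
E
python3 -c "
from h import *
togo(.483,.2976,.023,-11.5); save(camera('wrist'),'w2.png')"
```

```text
at [0.484  0.2998 0.0844] d mm [ 0.7 -2.5 61.4] F [-0.1  0.3  0.7] w 0.0847 q [ 0.55  0.47 -0.05  1.04 -0.    0.75]
turn deg [0.13 0.18 0.13]
```

View pics/w2.png

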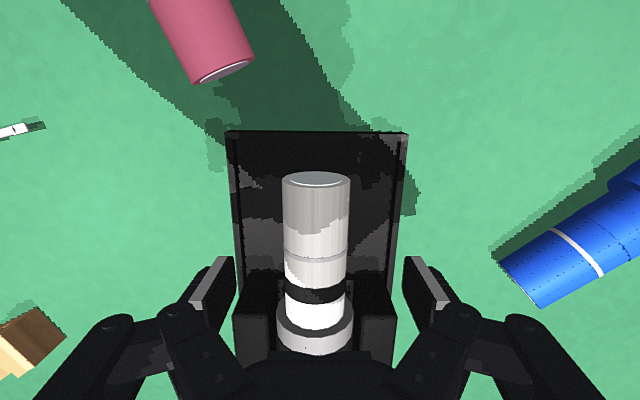

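The lens is centred between the fingers at column 316, straight with the tool, and its narrow end is at row 172. Going down.

Emit:
jog_arm([
  [[0.7,-2.3,0,0,0,0,85],[0,0,30,0,0,0,85],[0,0,20,0,0,0,85],[0,0,8,0,0,0,85],[0,0,0,0,0,0,85]],
])

```text
clock: 3.5
eef_pos: [0.489, 0.3004, 0.0325]
tool_rot: [0.1, 0.995, 0.006, 0.008]
ft_force: [0.1, 0.1, 0.2]
grip_width: 0.0848
```

```bash
python3 -c "
from h import *
togo(.483,.2976,.023,-11.5)"
```

```text
at [0.489  0.3004 0.0325] d mm [ 5.4 -4.1  9.4] F [0.1 0.1 0.2] w 0.0848 q [ 0.55  0.53 -0.12  0.9  -0.    0.75]
turn deg [0.73 0.84 0.04]
```

Emit:
jog_arm([
  [[5,-3.5,6,0.7,0.8,0,85],[0,0,2,0,0,0,85],[0,0,0,0,0,0,85]],
])

```text
clock: 3.8
eef_pos: [0.4846, 0.2987, 0.0264]
tool_rot: [0.1, 0.995, 0.001, 0.001]
ft_force: [0.2, 0.4, 0.4]
grip_width: 0.085
```

```bash
python3 -c "
from h import *
togo(.483,.2976,.023,-11.5)"
```

```text
at [0.4846 0.2987 0.0264] d mm [ 1.3 -1.4  3.4] F [0.2 0.4 0.4] w 0.085 q [ 0.55  0.54 -0.12  0.91  0.    0.75]
turn deg [0.13 0.14 0.03]
```

Emit:
jog_arm([
  [[1.3,-1.4,3,0.1,0.1,0,85],[0,0,0,0,0,0,40],[0,0,0,0,0,0,30],[0,0,0,0,0,0,20],[0,0,0,0,0,0,20]],
])

```text
clock: 4.3
eef_pos: [0.4839, 0.298, 0.0249]
tool_rot: [0.1, 0.995, 0.001, 0.001]
ft_force: [-1.0, -0.5, 1.3]
grip_width: 0.0427
```

Emit:
jog_arm([
  [[0,0,0,0,0,0,20],[0,0,0,0,0,0,20],[0,0,0,0,0,0,20]],
])

```text
clock: 4.6
eef_pos: [0.4839, 0.298, 0.0249]
tool_rot: [0.1, 0.995, 0.001, 0.001]
ft_force: [-0.3, 0.2, 0.5]
grip_width: 0.0423
```

Emit:
jog_arm([
  [[0,0,-8,0,0,0,20],[0,0,-15,0,0,0,20],[0,0,-25,0,0,0,20],[0,0,-30,0,0,0,20],[0,0,-30,0,0,0,20]],
])

```text
clock: 5.1
eef_pos: [0.4766, 0.294, 0.1281]
tool_rot: [0.1, 0.995, -0.005, -0.008]
ft_force: [0.1, 0.7, -3.6]
grip_width: 0.0425
```

Run:
```python
from h import *
# rest centre estimate from top view
a=np.radians(15); 
togo(.5583-.038*np.cos(a),-.0069-.038*np.sin(a),.15,15)
save(camera('wrist'),'w3.png')
```

```text
at [0.4766 0.294  0.1281] d mm [-105.6 -295.8  -19.8] F [ 0.1  0.7 -3.6] w 0.0425 q [0.55 0.44 0.01 1.16 0.   0.75]
turn deg [ -0.5   -1.   -26.47]
```

View pics/w3.png

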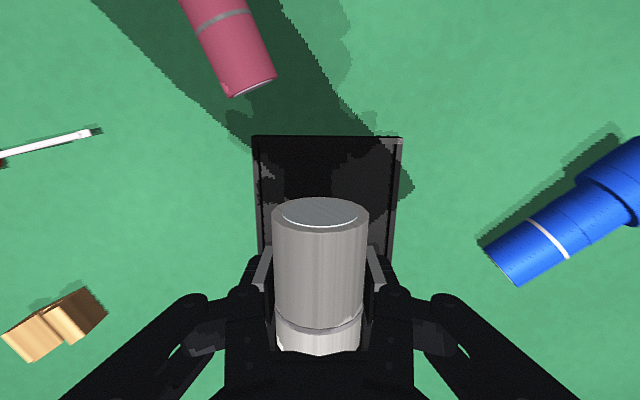

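Emit:
jog_arm([
  [[-17,-40,-6,0,0,0,20],[-17,-40,-6,0,0,0,20],[-17,-40,-6,0,0,0,20],[-17,-40,-5,0,0,0,20],[-5,0,0,0,0,-6.6,20]],
])

```text
clock: 5.65
eef_pos: [0.52, 0.1216, 0.1583]
tool_rot: [0.037, 0.999, -0.002, -0.004]
ft_force: [-0.2, 1.5, -3.4]
grip_width: 0.0423
```

Emit:
jog_arm([
  [[0,0,0,-0.5,-1,-6.6,20],[0,0,0,0,0,-6.6,20],[0,0,0,0,0,-6.6,20],[0,0,0,0,0,0,20],[0,0,0,0,0,0,20]],
])

```text
clock: 6.15
eef_pos: [0.518, 0.1174, 0.1552]
tool_rot: [-0.138, 0.99, 0.002, 0.002]
ft_force: [-0.2, -0.7, -3.4]
grip_width: 0.0424
```

Run:
```python
from h import *
a=np.radians(15); 
togo(.5583-.038*np.cos(a),-.0069-.038*np.sin(a),.15,15)
c=cam('wrist'); im=camera('wrist')
save(im,'w4.png')
for r in masks_of("rest","wrist"):
    ct=max(cv2.findContours(r["pixels"].astype(np.uint8),0,2)[0],key=cv2.contourArea)
    print(r["conf"],r["at"],r["pixels"].sum(),ray(c,r["at"],.035),cv2.minAreaRect(ct))
```

```text
at [0.518  0.1174 0.1552] d mm [  33.1 -130.1    4.7] F [-0.2 -0.7 -3.4] w 0.0424 q [ 0.22  0.34 -0.06  1.17  0.   -0.06]
turn deg [0.17 0.27 0.84]
0.77 [184.0, 191.2] 3944 [[ 0.54909026 -0.0033206   0.035     ]] ((182.99996948242188, 193.99998474121094), (93.99998474121094, 47.99999237060547), -0.0)
0.59 [208.6, 387.0] 986 [[0.78791452 0.05703524 0.035     ]] ((207.5794677734375, 383.39947509765625), (23.997482299804688, 61.479957580566406), 46.46879959106445)
```

View pics/w4.png

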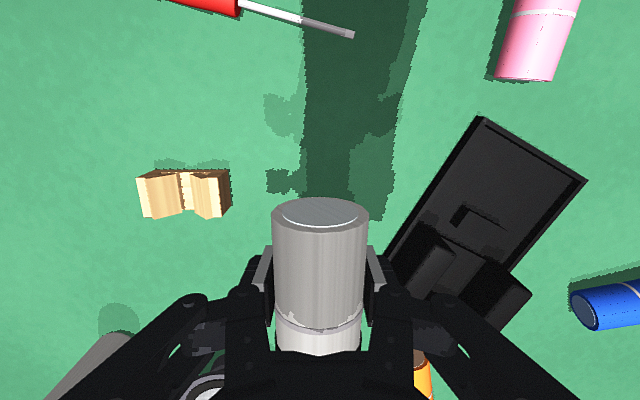

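```bash
python3 -c "
import cv2
a=cv2.imread('pics/w4.png')[155:235,120:250]
cv2.imwrite('pics/w4c.png',cv2.resize(a,None,fx=6,fy=6,interpolation=cv2.INTER_CUBIC))"
```

```text
(no output)
```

View pics/w4c.png

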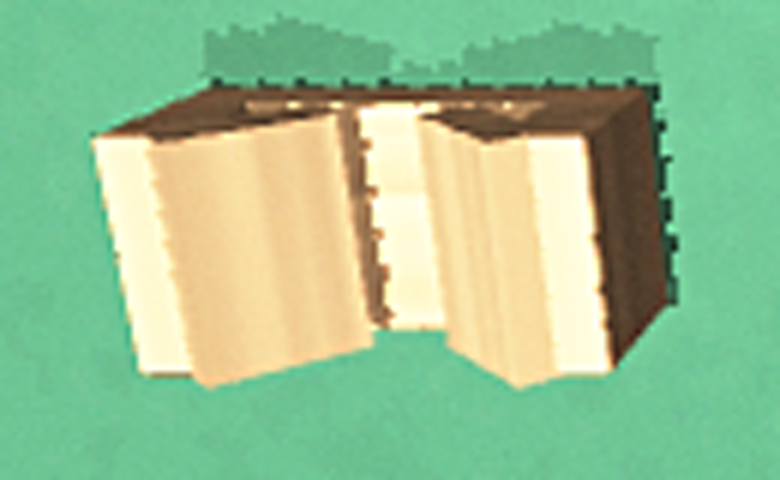

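Zoomed crop of the rest: top-face corners are at (93,137), (137,374), (588,135) and (610,372), with the groove running up and down in the picture.

Run:
```python
from h import *
c=cam('wrist')
P=ray(c,np.array([(93,137),(588,135),(610,372),(137,374)])/6+[120,155],.039)[:,:2]
m=P.mean(0); d=(P[2]+P[3]-P[0]-P[1])/2; e=P[0]-P[1]; e2=P[3]-P[2]; 
ang=lambda v:np.degrees(np.arctan2(v[1],v[0])).round(1)
print(P.round(4),m,np.linalg.norm(d),ang(d),np.linalg.norm(e),ang(e)-90,ang(e2)-90)
# lens tail in tool frame
f,cx,cy,_=c; T=np.array(camera_model('wrist')['T_tool_cam'])
for px in [(320,197),(320,228)]:
    v=T[:3,:3]@np.array([(px[0]-cx)/f,(px[1]-cy)/f,1]); s=(-.0421-T[2,3])/v[2]; print(px,(T[:3,3]+s*v).round(4))
# hidden pitch: project model of tail circle for given pitch
for pit in (-8,-4,0,4,8):
    p=np.radians(pit); ax=np.array([-np.cos(p),0,np.sin(p)]); up=np.array([-np.sin(p),0,-np.cos(p)])
    tail=np.array([0,0,-.0201])-ax*.037
    q=[(tail+s*.022*up-T[:3,3])@T[:3,:3] for s in(1,-1)]; print(pit,[(f*k[:2]/k[2]+[cx,cy]).round(1) for k in q])
a=np.radians(ang(d)); g=m-.038*np.array([np.cos(a),np.sin(a)]); print(g); togo(*g,.10,np.degrees(a))
```

```text
[[ 0.5469 -0.0454]
 [ 0.5263  0.0262]
 [ 0.5636  0.0359]
 [ 0.5841 -0.0357]] [ 0.55522521 -0.00473804] 0.03848410247457901 14.6 0.07444382533374838 -164.0 -164.0
(320, 197) [ 0.0505  0.0009 -0.0421]
(320, 228) [ 0.0384  0.0009 -0.0421]
-8 [array([317.5, 219.3]), array([317.8, 198.8])]
-4 [array([317.5, 225.2]), array([317.8, 197. ])]
0 [array([317.5, 231.6]), array([317.8, 195.5])]
4 [array([317.5, 238.6]), array([317.8, 194.3])]
8 [array([317.5, 246.1]), array([317.8, 193.6])]
[ 0.51845226 -0.01431668]
at [0.5181 0.1176 0.1553] d mm [  36.  -127.1   54.7] F [ 0.1  0.4 -4. ] w 0.0426 q [ 0.22  0.34 -0.06  1.17  0.   -0.06]
turn deg [0.17 0.28 1.29]
```

Emit:
jog_arm([
  [[11,-43,0,0,0,0.8,20],[11,-43,5,0,0,0,20],[11,-40,10,0,0,0,20],[0,0,15,0,0,0,20],[0,0,0,0,0,0,20]],
])

```text
clock: 6.75
eef_pos: [0.5216, -0.0147, 0.1242]
tool_rot: [-0.131, 0.991, 0.002, 0.004]
ft_force: [-0.4, -0.7, -3.6]
grip_width: 0.0425
```

```bash
python3 -c "
from h import *
togo(.5208,-.0153,.025,15.4)"
```

```text
at [ 0.5216 -0.0147  0.1242] d mm [ 1.7 -0.6 99.2] F [-0.4 -0.7 -3.6] w 0.0425 q [-0.03  0.35 -0.14  1.08  0.   -0.29]
turn deg [ 0.11  0.48 -0.39]
```

Well aligned. I'll lower it in stages.

Emit:
jog_arm([
  [[1,-0.5,20,0.1,0.4,-0.4,20],[0,0,25,0,0,0,20],[0,0,20,0,0,0,20],[0,0,8,0,0,0,20],[0,0,0,0,0,0,20]],
])

```text
clock: 7.25
eef_pos: [0.5243, -0.0132, 0.0527]
tool_rot: [-0.134, 0.991, -0.0, 0.003]
ft_force: [-0.6, -0.5, -3.3]
grip_width: 0.0423
```

```bash
python3 -c "
from h import *
togo(.5208,-.0153,.025,15.4)"
```

```text
at [ 0.5243 -0.0132  0.0527] d mm [ 4.1 -1.  27.7] F [-0.6 -0.5 -3.3] w 0.0423 q [-0.03  0.43 -0.22  0.91  0.   -0.29]
turn deg [-0.1   0.39  0.02]
```

Emit:
jog_arm([
  [[3.5,-1,8,-0.1,0.4,0,20],[0.5,0,6,0,0,0,20],[0.5,0,5,0,0,0,20],[0,0,2,0,0,0,20],[0,0,0,0,0,0,20]],
])

```text
clock: 7.75
eef_pos: [0.5229, -0.0148, 0.0335]
tool_rot: [-0.135, 0.991, -0.001, 0.003]
ft_force: [0.3, -0.5, -3.3]
grip_width: 0.0423
```

```bash
python3 -c "
from h import *
togo(.5208,-.0153,.025,15.4); save(camera('scene'),'s1.png')
import cv2; a=cv2.imread('pics/s1.png')[150:260,230:350]; cv2.imwrite('pics/s1c.png',cv2.resize(a,None,fx=5,fy=5,interpolation=2))"
```

```text
at [ 0.5229 -0.0148  0.0335] d mm [2.2 0.1 8.5] F [ 0.3 -0.5 -3.3] w 0.0423 q [-0.03  0.45 -0.25  0.87 -0.   -0.3 ]
turn deg [-0.1   0.29  0.07]
```

View pics/s1c.png

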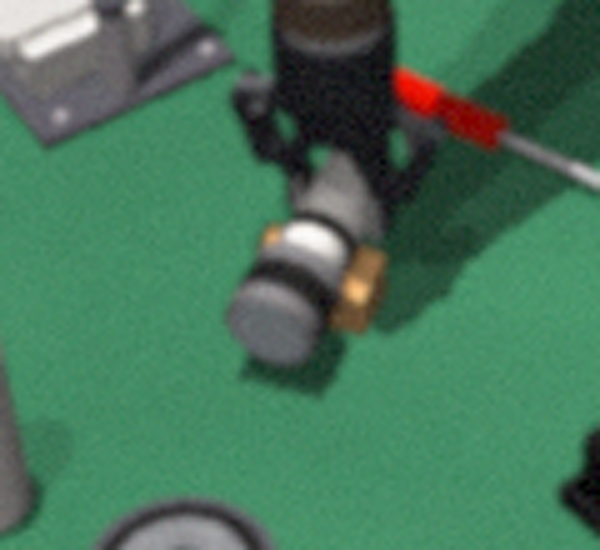

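The scene crop shows the lens over the rest at (300,270), with the hood just past its far end. I'll lower it until the force drops.

Emit:
jog_arm([
  [[2,0,3,0,0.3,0,20],[0,0,3,0,0,0,20],[0,0,0,0,0,0,20]],
])

```text
clock: 8.1
eef_pos: [0.5214, -0.0155, 0.0278]
tool_rot: [-0.134, 0.991, -0.001, 0.001]
ft_force: [0.1, -0.6, -4.4]
grip_width: 0.0425
```

Emit:
jog_arm([
  [[0.5,0,2,0,0,0,20],[0,0,0,0,0,0,20]],
])

```text
clock: 8.3
eef_pos: [0.5222, -0.0164, 0.0267]
tool_rot: [-0.134, 0.991, -0.002, 0.002]
ft_force: [0.2, -0.8, -4.2]
grip_width: 0.0425
```

```bash
python3 -c "
from h import *
togo(.5208,-.0153,.025,15.4)"
```

```text
at [ 0.5222 -0.0164  0.0267] d mm [1.  1.4 1.7] F [ 0.2 -0.8 -4.2] w 0.0425 q [-0.03  0.46 -0.25  0.85 -0.   -0.3 ]
turn deg [-0.25  0.17  0.03]
```

Emit:
jog_arm([
  [[0.5,0.5,2,-0.2,0.2,0,20],[0,0,1,0,0,0,20],[0,0,0,0,0,0,20]],
])

```text
clock: 8.6
eef_pos: [0.5231, -0.0173, 0.0253]
tool_rot: [-0.134, 0.991, -0.002, 0.001]
ft_force: [0.0, -1.0, -0.4]
grip_width: 0.0424
```

Emit:
jog_arm([
  [[0,0,1,0,0,0,20],[0,0,1,0,0,0,20],[0,0,0,0,0,0,20]],
])

```text
clock: 8.9
eef_pos: [0.5232, -0.0174, 0.025]
tool_rot: [-0.134, 0.991, -0.002, 0.002]
ft_force: [-0.2, -1.3, 0.2]
grip_width: 0.0426
```

Emit:
jog_arm([
  [[0,0,0,0,0,0,50],[0,0,0,0,0,0,60],[0,0,0,0,0,0,75],[0,0,0,0,0,0,85],[0,0,0,0,0,0,85]],
])

```text
clock: 9.4
eef_pos: [0.5237, -0.0157, 0.0244]
tool_rot: [-0.135, 0.991, -0.0, 0.002]
ft_force: [0.7, 0.2, -0.6]
grip_width: 0.0849
```

Emit:
jog_arm([
  [[0,0,-15,0,0,0,85],[0,0,-30,0,0,0,85],[0,0,-40,0,0,0,85],[0,0,-20,0,0,0,85],[0,0,0,0,0,0,85]],
])

```text
clock: 9.9
eef_pos: [0.5216, -0.0152, 0.1307]
tool_rot: [-0.135, 0.991, 0.0, -0.0]
ft_force: [0.0, -0.2, -1.4]
grip_width: 0.085
```

Run:
```python
from h import *
togo(.5565+.053*.964,-.0055+.053*.266,.12,15.4)
save(camera('wrist'),'w5.png')
```

```text
at [ 0.5216 -0.0152  0.1307] d mm [-89.2   0.   10.7] F [ 0.  -0.2 -1.4] w 0.085 q [-0.03  0.35 -0.12  1.11  0.   -0.3 ]
turn deg [ 0.06 -0.03  0.08]
```

View pics/w5.png

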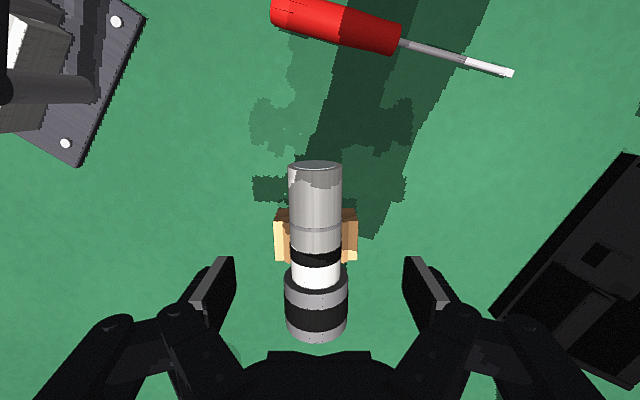

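The lens lies in the rest with its barrel midline at column 315.5, tail at row 161–170, hood edge near row 265 and hood end near row 343. Next I'll compute the hood grip point.

Run:
```python
from h import *
c=cam('wrist'); g=cv2.cvtColor(cv2.imread('pics/w5.png'),6)
M=c[3]
def model(cx,cy,a):
    u=np.array([np.cos(a),np.sin(a),0]); n=np.array([-u[1],u[0],0]); C=np.array([cx,cy,.045])
    t=np.linspace(0,2*np.pi,60); pts=lambda x,r:np.array([C+x*u+r*(np.cos(k)*n+np.sin(k)*np.array([0,0,1])) for k in t])
    m=np.zeros((400,640),np.uint8)
    for xs,r in ([-.075,.025],.022),([.025,.075],.029):
        P=np.vstack([proj(c,pts(x,r)) for x in xs]); cv2.fillConvexPoly(m,cv2.convexHull(P.round().astype(np.int32)),1)
    return m
ims=camera('wrist'); best=[r for r in masks_of('lens','wrist') if 290<r['at'][0]<340 and 200<r['at'][1]<340]
print([(r['conf'],r['at'],r['pixels'].sum()) for r in best])
mk=best[0]['pixels'].astype(np.uint8); ys,xs=np.nonzero(mk); print(ys.min(),ys.max(),xs.min(),xs.max())
from scipy.optimize import minimize
f=lambda p:(np.abs(cv2.GaussianBlur(model(p[0]/1e3,p[1]/1e3,np.radians(p[2])).astype(float),(5,5),0)-mk)**2).sum()
r=minimize(f,[556.5,-5.5,15.4],method='Nelder-Mead',options=dict(initial_simplex=[[556,-5,15],[562,-5,15],[556,0,15],[556,-5,18]]))
print(r.x,r.fun)
a=np.radians(r.x[2]); G=r.x[:2]/1e3+.05*np.array([np.cos(a),np.sin(a)]); print(G); togo(*G,.022,r.x[2])
for t in("fixture","stop","keeper_knob"):
    for q in masks_of(t,'wrist'): print(t,q['conf'],q['at'])
```

```text
[(0.71, [315.6, 258.4], np.int64(10325))]
160 345 283 347
[559.91745505  -7.27110952  15.65220242] 224.80215454101562
[0.60806331 0.00621875]
at [ 0.519  -0.0152  0.1269] d mm [-92.3  -3.5 104.3] F [-1.1  0.7  0.1] w 0.0848 q [-0.03  0.35 -0.12  1.1   0.   -0.3 ]
turn deg [ 0.18 -0.41 -0.17]
fixture 0.91 [63.1, 65.3]
fixture 0.7 [315.6, 259.4]
stop 0.63 [34.1, 12.0]
stop 0.59 [592.9, 282.4]
stop 0.55 [5.6, 57.9]
keeper_knob 0.94 [5.1, 57.4]
keeper_knob 0.57 [33.5, 13.1]
keeper_knob 0.3 [316.5, 258.1]
```

Emit:
jog_arm([
  [[-45,-2,0,0.2,-0.4,0,85],[-45,-2,0,0,0,0,85],[0,0,30,0,0,0,85],[0,0,20,0,0,0,85],[0,0,0,0,0,0,85]],
])

```text
clock: 10.7
eef_pos: [0.6037, 0.0056, 0.0661]
tool_rot: [-0.134, 0.991, 0.001, -0.007]
ft_force: [-0.3, 0.6, 0.6]
grip_width: 0.0847
```

```bash
python3 -c "
from h import *
togo(.608,.0062,.024,15.65)"
```

```text
at [0.6037 0.0056 0.0661] d mm [-4.9 -0.7 42. ] F [-0.3  0.6  0.6] w 0.0847 q [ 0.01  0.57  0.05  1.07 -0.   -0.26]
turn deg [ 0.2  -0.81 -0.2 ]
```

Emit:
jog_arm([
  [[-4.5,-0.7,10,0.2,-0.8,-0.2,85],[0,0,18,0,0,0,85],[0,0,10,0,0,0,85],[0,0,0,0,0,0,85]],
])

```text
clock: 11.1
eef_pos: [0.606, 0.006, 0.0257]
tool_rot: [-0.136, 0.991, 0.0, -0.003]
ft_force: [0.1, -0.1, 0.4]
grip_width: 0.085
```

```bash
python3 -c "
from h import *
togo(.608,.0062,.024,15.65)"
```

```text
at [0.606  0.006  0.0257] d mm [-2.  -0.3  1.7] F [ 0.1 -0.1  0.4] w 0.085 q [ 0.01  0.61  0.    0.97 -0.   -0.26]
turn deg [ 0.07 -0.29 -0.01]
```

Emit:
jog_arm([
  [[-1.5,0,1.5,0,-0.3,0,85],[0,0,0,0,0,0,55],[0,0,0,0,0,0,45],[0,0,0,0,0,0,35],[0,0,0,0,0,0,35]],
])

```text
clock: 11.6
eef_pos: [0.6085, 0.0061, 0.0271]
tool_rot: [-0.136, 0.991, 0.0, 0.002]
ft_force: [-0.5, -0.3, -2.4]
grip_width: 0.0566
```

Emit:
jog_arm([
  [[0,0,0,0,0,0,35],[0,0,0,0,0,0,35]],
])

```text
clock: 11.8
eef_pos: [0.6085, 0.0061, 0.027]
tool_rot: [-0.136, 0.991, 0.0, 0.002]
ft_force: [0.0, 0.3, -2.2]
grip_width: 0.0563
```

```bash
python3 -c "
from h import *
togo(.608,.0062,.024,15.65)"
```

```text
at [0.6085 0.0061 0.027 ] d mm [0.4 0.2 3. ] F [ 0.   0.3 -2.2] w 0.0563 q [ 0.01  0.6   0.    0.97  0.   -0.26]
turn deg [ 0.02  0.2  -0.03]
```

Emit:
jog_arm([
  [[0,0,-6,0,0,0,35],[0,0,-15,0,0,0,35],[0,0,-30,0,0,0,35],[0,0,-35,0,0,0,35],[0,0,-30,0,0,0,35]],
])

```text
clock: 12.3
eef_pos: [0.6024, 0.0063, 0.1391]
tool_rot: [-0.136, 0.991, 0.002, -0.007]
ft_force: [1.2, -0.1, -3.7]
grip_width: 0.0566
```

```bash
python3 -c "
from h import *
a=np.radians(-18)
# fixture origin from top view: plate centre at x=-45
F=np.array([.4639,-.2882])+.045*np.array([np.cos(a),np.sin(a)]); print(F)
G=F+.21*np.array([np.cos(a),np.sin(a)]); print(G)
togo(*G,.15,-18)"
```

```text
[ 0.50669754 -0.30210576]
[ 0.70641941 -0.36699933]
at [0.6024 0.0063 0.1391] d mm [   0.6 -387.4  -13.2] F [ 1.2 -0.1 -3.7] w 0.0566 q [ 0.01  0.5   0.15  1.23  0.   -0.26]
turn deg [ 0.1  -0.84 33.63]
```

Emit:
jog_arm([
  [[10,-39,-6,0.1,-0.8,8.4,35],[16,-36,-6,0,0,8.4,35],[20,-33,-4,0,0,8.4,35],[24,-31,0,0,0,8.4,35],[0,0,0,0,0,0,35]],
])

```text
clock: 12.8
eef_pos: [0.5445, -0.1331, 0.1618]
tool_rot: [0.165, 0.986, 0.002, 0.006]
ft_force: [0.0, 0.3, -4.2]
grip_width: 0.0567
```

Emit:
jog_arm([
  [[0,0,0,0,0,0,35],[0,0,0,0,0,0,35]],
])

```text
clock: 13.0
eef_pos: [0.5442, -0.1337, 0.1623]
tool_rot: [0.165, 0.986, 0.002, 0.006]
ft_force: [-0.4, -0.3, -3.6]
grip_width: 0.0561
```

```bash
python3 -c "
from h import *
togo(.606,-.156,.16,-18)
save(camera('wrist'),'w6.png'); save(camera('top'),'t6.png')
for t in ('fixture','stop','keeper_knob'):
    for q in masks_of(t,'wrist'): print(t,q['conf'],q['at'])
import cv2; cv2.imwrite('pics/w6c.png',cv2.resize(cv2.imread('pics/w6.png')[:300,:400],None,fx=2,fy=2,interpolation=2))"
```

```text
at [ 0.5442 -0.1337  0.1623] d mm [-65.7  -1.    3.1] F [-0.4 -0.3 -3.6] w 0.0561 q [-0.24  0.39  0.03  1.2   0.01  0.09]
turn deg [ 0.36  0.68 -0.97]
fixture 0.89 [138.7, 142.8]
stop 0.88 [97.5, 125.1]
keeper_knob 0.84 [140.9, 104.7]
```

View pics/w6c.png

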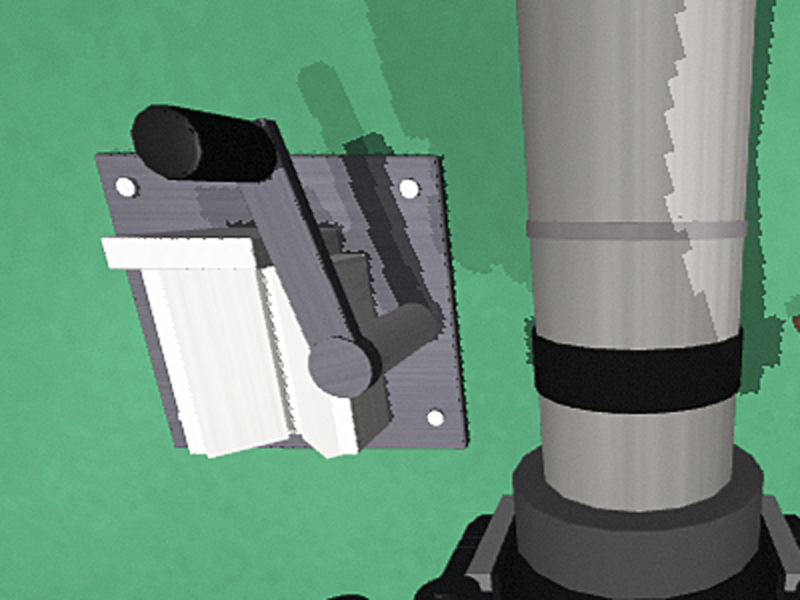

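The crop shows the fixture plate with corners (96,154), (440,156), (467,447) and (178,447). The stop top's left corners are (102,238) and (111,268), the pivot disc is at (343,367), and the front corners of the V-block are (190,452) and (357,455). The lens is held upright in line with the tool. Next is a pose fit from these points.

Run:
```python
from h import *
from scipy.optimize import least_squares
c=cam('wrist')
L=[(-120,-80,8,96,154),(-120,80,8,440,156),(30,80,8,467,447),(30,-80,8,178,447),(-87,-28,76,102,238),(-75,-28,76,111,268),(-40,60,89,343,367),(15,-40,51,190,452),(15,40,51,357,455),(15,0,24,293,432)]
L=np.array(L,float); X=L[:,:3]/1e3; U=L[:,3:]/2
def W(p):
    a=np.radians(p[2]); Q=np.array([[np.cos(a),-np.sin(a),0],[np.sin(a),np.cos(a),0],[0,0,1]]); return X@Q.T+[p[0]/1e3,p[1]/1e3,0]
r=least_squares(lambda p:(proj(c,W(p))-U).ravel(),[507,-302,-18],loss='soft_l1')
print(r.x.round(2)); print((proj(c,W(r.x))-U).round(1))
x,y,a=r.x[0]/1e3,r.x[1]/1e3,np.radians(r.x[2]); u=np.array([np.cos(a),np.sin(a)])
# lens: edges of barrel -> check axis line/yaw/pitch in tool frame, axis height -18 mm
f,cx,cy,_=c; T=np.array(camera_model('wrist')['T_tool_cam'])
for row,l,rr in [(2,519,755),(215,530,747),(480,543,733)]:
    d=[T[:3,:3]@np.array([(k/2-cx)/f,(row/2-cy)/f,1]) for k in(l,rr)]
    o=T[:3,3]
    # fit cylinder axis parallel tool x: tangents in (y,z) plane
    th=[np.arctan2(k[1],k[2]) for k in d]; half=(th[1]-th[0])/2; mid=(th[0]+th[1])/2; D=.022/np.sin(half)
    print(row,"axis y,z mm",(D*np.sin(mid)+o[1])*1e3,(D*np.cos(mid)+o[2])*1e3)
G=np.array([x,y])+u*(.0504+.020); print(G); togo(*G,.11,r.x[2])
# top-view cross-check
ct=cam('top'); im=cv2.imread('pics/top0.png')
print("top px pred plate", ((proj(ct,W(r.x))[:4]-[160,100])*2.35).round(0))
```

```text
[ 504.88 -299.82  -19.15]
[[-1.6 -1.6]
 [ 0.4 -1.9]
 [ 1.6  1.1]
 [-1.   1. ]
 [-0.3 -1.5]
 [-0.1 -0. ]
 [ 0.4  0. ]
 [-1.9  2.6]
 [ 0.3  1.2]
 [ 4.8  1.5]]
2 axis y,z mm -0.28428232270436266 -12.53314454951568
215 axis y,z mm -0.022864805031298938 -15.0886406976235
480 axis y,z mm -0.1543117614364661 -16.86456355835958
[ 0.57138817 -0.32291652]
at [ 0.5447 -0.133   0.162 ] d mm [ -86.2 -171.3   51.9] F [-0.1  0.4 -3.9] w 0.0564 q [-0.24  0.39  0.03  1.2   0.01  0.09]
turn deg [0.37 0.68 0.24]
top px pred plate [[714. 398.]
 [600. 357.]
 [636. 252.]
 [748. 292.]]
```

Emit:
jog_arm([
  [[-21.5,-43,0,0.4,3,0.2,35],[-21.5,-43,-1,0,0,0,35],[-21.5,-43,-1,0,0,0,35],[-21.5,-42,-1,0,0,0,35],[0,0,0,0,0,0,35]],
])

```text
clock: 13.75
eef_pos: [0.5719, -0.3222, 0.1569]
tool_rot: [0.159, 0.987, 0.004, -0.025]
ft_force: [0.2, 1.1, -2.8]
grip_width: 0.0562
```

```bash
python3 -c "
from h import *
togo(.5714,-.3229,.06,-19.15)"
```

```text
at [ 0.5719 -0.3222  0.1569] d mm [-4.6 -0.9 96.8] F [ 0.2  1.1 -2.8] w 0.0562 q [-0.51  0.63  0.42  1.4  -0.01 -0.19]
turn deg [ 0.02 -2.87  0.83]
```

Emit:
jog_arm([
  [[-0.9,-0.9,20,0,0,0.8,35],[-1.2,0,25,0,0,0,35],[-1,0,20,0,0,0,35],[-0.5,0,10,0,0,0,35],[0,0,0,0,0,0,35]],
])

```text
clock: 14.25
eef_pos: [0.5741, -0.3227, 0.0772]
tool_rot: [0.166, 0.986, 0.005, -0.024]
ft_force: [-0.6, 0.2, -4.5]
grip_width: 0.0567
```

```bash
python3 -c "
from h import *
togo(.5714,-.3229,.037,-19.15)
o=camera('scene'); save(o[80:240,170:360],'s2.png')
import cv2; cv2.imwrite('pics/s2c.png',cv2.resize(cv2.imread('pics/s2.png'),None,fx=3.5,fy=3.5,interpolation=2))"
```

```text
at [ 0.5741 -0.3227  0.0772] d mm [ 0.5 -1.1 40.3] F [-0.6  0.2 -4.5] w 0.0567 q [-0.51  0.69  0.3   1.23 -0.01 -0.18]
turn deg [ 0.09 -2.85  0.04]
```

View pics/s2c.png

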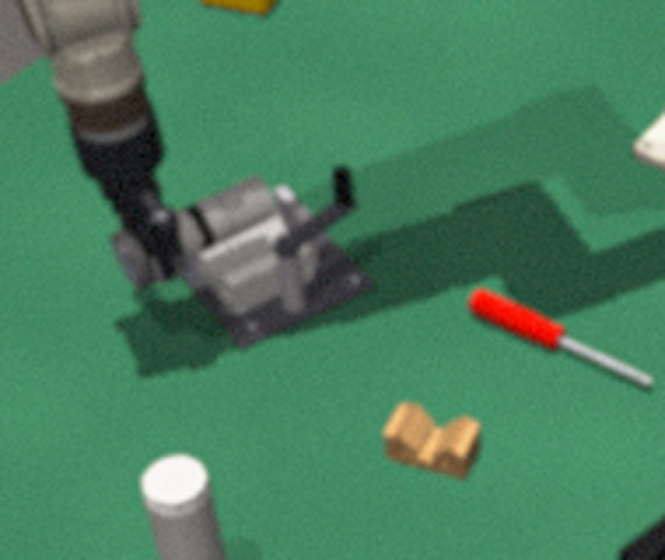

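The scene crop shows the lens above the V at (230,210), clear of the keeper on its +y side. The rest is empty at (432,440). Lowering on.

Emit:
jog_arm([
  [[0.5,-1,12,0,0,0,35],[0,0,10,0,0,0,35],[0,0,6,0,0,0,35],[0,0,3,0,0,0,35],[0,0,0,0,0,0,35]],
])

```text
clock: 14.8
eef_pos: [0.5746, -0.3233, 0.0482]
tool_rot: [0.165, 0.986, 0.004, -0.021]
ft_force: [-0.4, 0.7, -2.1]
grip_width: 0.0563
```

```bash
python3 -c "
from h import *
togo(.5714,-.3229,.037,-19.15)"
```

```text
at [ 0.5746 -0.3233  0.0482] d mm [ 2.7 -0.6 11.3] F [-0.4  0.7 -2.1] w 0.0563 q [-0.51  0.71  0.26  1.16 -0.01 -0.18]
turn deg [ 0.03 -2.45  0.12]
```

Emit:
jog_arm([
  [[1,-0.5,5,0,0,0,35],[0,0,3,0,0,0,35],[0,0,0,0,0,0,35]],
])

```text
clock: 15.1
eef_pos: [0.5736, -0.3238, 0.0405]
tool_rot: [0.165, 0.986, 0.004, -0.02]
ft_force: [0.3, -0.4, -3.3]
grip_width: 0.0565
```

Emit:
jog_arm([
  [[0,0,2,0,0,0,35],[0,0,1,0,0,0,35],[0,0,0,0,0,0,35]],
])

```text
clock: 15.4
eef_pos: [0.5737, -0.324, 0.0376]
tool_rot: [0.165, 0.986, 0.003, -0.02]
ft_force: [0.5, -0.1, -3.5]
grip_width: 0.0561
```

```bash
python3 -c "
from h import *
togo(.5714,-.3229,.037,-19.15); print(get_obs()['ft_torque'])"
```

```text
at [ 0.5737 -0.324   0.0376] d mm [2.5 0.3 0.7] F [ 0.5 -0.1 -3.5] w 0.0561 q [-0.51  0.71  0.24  1.14 -0.01 -0.18]
turn deg [-0.   -2.31  0.1 ]
[-0.12078268 -0.25244555  0.02049036]
```

Emit:
jog_arm([
  [[0,0,1.5,0,0,0,35],[0,0,0,0,0,0,35]],
])

```text
clock: 15.6
eef_pos: [0.5738, -0.3246, 0.0368]
tool_rot: [0.165, 0.986, 0.003, -0.02]
ft_force: [-0.7, -0.6, -3.2]
grip_width: 0.0562
```

Emit:
jog_arm([
  [[0,0,1,0,0,0,35],[0,0,0,0,0,0,35]],
])

```text
clock: 15.8
eef_pos: [0.5739, -0.325, 0.0364]
tool_rot: [0.166, 0.986, 0.002, -0.019]
ft_force: [-0.9, -0.6, -3.2]
grip_width: 0.0563
```

```bash
python3 -c "
from h import *
togo(.5714,-.3229,.037,-19.15); print(get_obs()['ft_torque'])"
```

```text
at [ 0.5739 -0.325   0.0364] d mm [ 3.1  1.2 -0.5] F [-0.9 -0.6 -3.2] w 0.0563 q [-0.51  0.71  0.24  1.13 -0.01 -0.18]
turn deg [-0.1  -2.21  0.09]
[-0.18405167  0.02383891  0.05136823]
```

Emit:
jog_arm([
  [[0,0.5,1.5,0,0,0,35],[0,0,0,0,0,0,35]],
])

```text
clock: 16.0
eef_pos: [0.5741, -0.3253, 0.0357]
tool_rot: [0.166, 0.986, 0.002, -0.019]
ft_force: [-1.2, -0.7, -0.5]
grip_width: 0.0563
```

Emit:
jog_arm([
  [[0,0,1.5,0,0,0,35],[0,0,0,0,0,0,35]],
])

```text
clock: 16.2
eef_pos: [0.5742, -0.3259, 0.0351]
tool_rot: [0.166, 0.986, 0.001, -0.018]
ft_force: [-2.1, -2.2, -0.3]
grip_width: 0.0565
```

```bash
python3 -c "
from h import *
togo(.5714,-.3229,.037,-19.15); print(get_obs()['ft_torque'])"
```

```text
at [ 0.5742 -0.3259  0.0351] d mm [ 3.7  2.  -1.8] F [-2.1 -2.2 -0.3] w 0.0565 q [-0.51  0.72  0.24  1.13 -0.01 -0.18]
turn deg [-0.24 -2.08  0.07]
[-0.25779883  0.29196788  0.11257604]
```

Emit:
jog_arm([
  [[0,-1.5,0,-0.2,0,0,35],[0,0,0,0,0,0,35]],
])

```text
clock: 16.4
eef_pos: [0.574, -0.3269, 0.0346]
tool_rot: [0.166, 0.986, 0.003, -0.018]
ft_force: [-0.0, -1.1, -1.7]
grip_width: 0.0565
```

```bash
python3 -c "
from h import *
togo(.5714,-.3229,.037,-19.15); print(get_obs()['ft_torque'])
save(camera('wrist')[:300],'w7.png')"
```

```text
at [ 0.574  -0.3269  0.0346] d mm [ 3.8  3.  -2.2] F [-0.  -1.1 -1.7] w 0.0565 q [-0.52  0.72  0.24  1.13 -0.01 -0.18]
turn deg [ 0.04 -2.07  0.08]
[-0.31146265 -0.04813603  0.04927471]
```

View pics/w7.png

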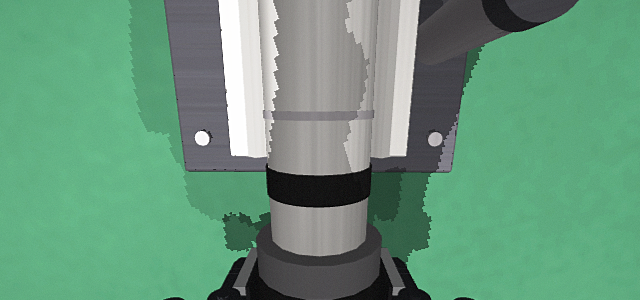

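The wrist view shows the barrel centred in the V at the front end: block corners (232,156) and (405,156), barrel at columns 267–372. I'll check the numbers from these points.

Run:
```python
from h import *
c=cam('wrist')
A=ray(c,[(186,170),(453,171)],.008); B=ray(c,[(232,156),(406,156)],.051)
e=A[1]-A[0]; a=np.arctan2(-e[0],e[1]); print(np.linalg.norm(e),np.degrees(a),A.round(4),B.round(4))
u=np.array([np.cos(a),np.sin(a)]); print("origin",A.mean(0)[:2]-.03*u,"from block",B.mean(0)[:2]-.015*u)
im=cv2.cvtColor(cv2.imread('pics/w7.png'),6).astype(int)
for r in (3,60,130,215,228): print(r,[ (x,im[r,x]) for x in range(255,300,3)],[ (x,im[r,x]) for x in range(355,395,3)])
```

```text
0.1577866530880764 -19.340908806626246 [[ 0.5053 -0.3864  0.008 ]
 [ 0.5575 -0.2375  0.008 ]] [[ 0.505  -0.3434  0.051 ]
 [ 0.5299 -0.2717  0.051 ]]
origin [ 0.50310025 -0.30197699] from block [ 0.50330176 -0.30255978]
3 [(255, np.int64(228)), (258, np.int64(155)), (261, np.int64(176)), (264, np.int64(196)), (267, np.int64(213)), (270, np.int64(228)), (273, np.int64(242)), (276, np.int64(127)), (279, np.int64(129)), (282, np.int64(133)), (285, np.int64(137)), (288, np.int64(137)), (291, np.int64(140)), (294, np.int64(144)), (297, np.int64(151))] [(355, np.int64(186)), (358, np.int64(185)), (361, np.int64(180)), (364, np.int64(166)), (367, np.int64(172)), (370, np.int64(167)), (373, np.int64(154)), (376, np.int64(144)), (379, np.int64(158)), (382, np.int64(156)), (385, np.int64(159)), (388, np.int64(158)), (391, np.int64(158)), (394, np.int64(168))]
60 [(255, np.int64(231)), (258, np.int64(226)), (261, np.int64(146)), (264, np.int64(180)), (267, np.int64(202)), (270, np.int64(219)), (273, np.int64(235)), (276, np.int64(125)), (279, np.int64(133)), (282, np.int64(135)), (285, np.int64(
[... 1605 characters left out ...]
t64(62)), (388, np.int64(63)), (391, np.int64(66)), (394, np.int64(61))]
228 [(255, np.int64(60)), (258, np.int64(62)), (261, np.int64(53)), (264, np.int64(54)), (267, np.int64(55)), (270, np.int64(46)), (273, np.int64(120)), (276, np.int64(128)), (279, np.int64(137)), (282, np.int64(140)), (285, np.int64(142)), (288, np.int64(142)), (291, np.int64(149)), (294, np.int64(152)), (297, np.int64(150))] [(355, np.int64(132)), (358, np.int64(128)), (361, np.int64(115)), (364, np.int64(114)), (367, np.int64(47)), (370, np.int64(52)), (373, np.int64(54)), (376, np.int64(64)), (379, np.int64(83)), (382, np.int64(82)), (385, np.int64(77)), (388, np.int64(79)), (391, np.int64(81)), (394, np.int64(84))]
```

Emit:
jog_arm([
  [[0,0,2,0,0,0,35],[0,0,0,0,0,0,35]],
])

```text
clock: 16.65
eef_pos: [0.5742, -0.327, 0.0334]
tool_rot: [0.166, 0.986, 0.003, -0.017]
ft_force: [-1.8, 0.4, 2.6]
grip_width: 0.0565
```

Emit:
jog_arm([
  [[0,0,2,0,0,0,35],[0,0,0,0,0,0,35]],
])

```text
clock: 16.85
eef_pos: [0.5743, -0.327, 0.0331]
tool_rot: [0.166, 0.986, 0.003, -0.017]
ft_force: [-1.6, 0.4, 4.8]
grip_width: 0.0567
```

```bash
python3 -c "
from h import *
togo(.5508,-.319,.0345,-19.3); print(get_obs()['ft_torque'])"
```

```text
at [ 0.5743 -0.327   0.0331] d mm [24.9 -0.1 -0.5] F [-1.6  0.4  4.8] w 0.0567 q [-0.51  0.72  0.23  1.12 -0.01 -0.18]
turn deg [-0.01 -1.97  0.24]
[0.11393944 0.64767831 0.04112306]
```

Emit:
jog_arm([
  [[5,0,0,0,0,0,35],[5,0,0,0,0,0,35],[4,0,0,0,0,0,35],[0,0,0,0,0,0,35]],
])

```text
clock: 17.25
eef_pos: [0.5644, -0.3236, 0.0352]
tool_rot: [0.165, 0.986, 0.002, -0.012]
ft_force: [1.1, -1.5, 0.9]
grip_width: 0.0565
```

```bash
python3 -c "
from h import *
togo(.5508,-.319,.0335,-19.3); print(get_obs()['ft_torque'])"
```

```text
at [ 0.5644 -0.3236  0.0352] d mm [14.3 -0.1  2. ] F [ 1.1 -1.5  0.9] w 0.0565 q [-0.52  0.69  0.19  1.09 -0.01 -0.19]
turn deg [-0.04 -1.38  0.27]
[-0.23133753 -0.21582086  0.02274197]
```

Emit:
jog_arm([
  [[5,0,0.7,0,0,0,35],[4,0,0.5,0,0,0,35],[3,0,0.5,0,0,0,35],[0,0,0,0,0,0,35]],
])

```text
clock: 17.65
eef_pos: [0.5558, -0.3207, 0.0359]
tool_rot: [0.165, 0.986, 0.001, -0.008]
ft_force: [2.1, -0.8, 1.6]
grip_width: 0.0562
```

Emit:
jog_arm([
  [[1.5,0,0.3,0,0,0,35],[0,0,0,0,0,0,35]],
])

```text
clock: 17.85
eef_pos: [0.5545, -0.3203, 0.0358]
tool_rot: [0.165, 0.986, 0.001, -0.007]
ft_force: [3.8, -0.8, 1.2]
grip_width: 0.0563
```

```bash
python3 -c "
from h import *
togo(.5508,-.319,.0335,-19.3); print(get_obs()['ft_torque'])"
```

```text
at [ 0.5545 -0.3203  0.0358] d mm [ 3.9 -0.   2.4] F [ 3.8 -0.8  1.2] w 0.0563 q [-0.52  0.66  0.14  1.06 -0.   -0.19]
turn deg [-0.06 -0.83  0.29]
[-0.22850078 -0.49033973 -0.02004871]
```

Emit:
jog_arm([
  [[1.5,0,0.3,0,0,0,35],[0,0,0,0,0,0,35]],
])

```text
clock: 18.05
eef_pos: [0.5536, -0.3199, 0.0359]
tool_rot: [0.165, 0.986, 0.001, -0.007]
ft_force: [1.7, -1.2, 1.7]
grip_width: 0.0562
```

Emit:
jog_arm([
  [[1.5,0,0.3,0,0,0,35],[0,0,0,0,0,0,35]],
])

```text
clock: 18.25
eef_pos: [0.5527, -0.3196, 0.0359]
tool_rot: [0.165, 0.986, 0.0, -0.006]
ft_force: [1.8, -1.0, 2.9]
grip_width: 0.0566
```

Emit:
jog_arm([
  [[1.5,0,0.3,0,0,0,35],[0,0,0,0,0,0,35]],
])

```text
clock: 18.45
eef_pos: [0.5519, -0.3193, 0.036]
tool_rot: [0.165, 0.986, 0.0, -0.005]
ft_force: [2.4, -1.3, 2.5]
grip_width: 0.0563
```

```bash
python3 -c "
from h import *
togo(.5508,-.319,.0335,-19.3); print(get_obs()['ft_torque'])"
```

```text
at [ 0.5519 -0.3193  0.036 ] d mm [ 1.1 -0.1  2.5] F [ 2.4 -1.3  2.5] w 0.0563 q [-0.52  0.65  0.12  1.05 -0.   -0.19]
turn deg [-0.06 -0.59  0.3 ]
[-0.25265038 -0.46143429  0.0020512 ]
```

Emit:
jog_arm([
  [[2,0,0.3,0,0,0,35],[0,0,0,0,0,0,35]],
])

```text
clock: 18.65
eef_pos: [0.5512, -0.3191, 0.0361]
tool_rot: [0.165, 0.986, 0.0, -0.004]
ft_force: [3.0, -1.8, 2.1]
grip_width: 0.0567
```

Emit:
jog_arm([
  [[2,0,0.3,0,0,0,35],[0,0,0,0,0,0,35]],
])

```text
clock: 18.85
eef_pos: [0.5513, -0.3191, 0.0362]
tool_rot: [0.165, 0.986, -0.0, -0.002]
ft_force: [1.8, -0.4, 2.9]
grip_width: 0.0567
```

Emit:
jog_arm([
  [[2,0,0.3,0,0,0,35],[0,0,0,0,0,0,35]],
])

```text
clock: 19.05
eef_pos: [0.5513, -0.3192, 0.0363]
tool_rot: [0.165, 0.986, -0.001, 0.001]
ft_force: [1.6, -0.3, 4.1]
grip_width: 0.0567
```

```bash
python3 -c "
from h import *
togo(.5508,-.319,.0335,-19.3); print(get_obs()['ft_torque'])"
```

```text
at [ 0.5513 -0.3192  0.0363] d mm [ 0.6 -0.   2.8] F [ 1.6 -0.3  4.1] w 0.0567 q [-0.52  0.64  0.11  1.03 -0.   -0.19]
turn deg [-0.07  0.08  0.32]
[-0.20404492 -0.29471543 -0.03470259]
```

It stopped where the stop was expected. I'll press once more, firmly, to confirm.

Emit:
jog_arm([
  [[5,0,0,0,0,0,35],[5,0,0,0,0,0,35]],
])

```text
clock: 19.25
eef_pos: [0.5516, -0.3194, 0.0387]
tool_rot: [0.165, 0.986, -0.003, 0.011]
ft_force: [14.3, -4.2, -2.6]
grip_width: 0.0565
```

Emit:
jog_arm([
  [[7,0,0,0,0,0,35],[7,0,0,0,0,0,35]],
])

```text
clock: 19.45
eef_pos: [0.5525, -0.3195, 0.0423]
tool_rot: [0.164, 0.986, -0.005, 0.026]
ft_force: [17.4, -5.2, -2.3]
grip_width: 0.0562
```

```bash
python3 -c "
from h import *
togo(.5508,-.319,.0335,-19.3); print(get_obs()['ft_torque'])"
```

```text
at [ 0.5525 -0.3195  0.0423] d mm [ 2.2 -0.   8.7] F [17.4 -5.2 -2.3] w 0.0562 q [-0.53  0.6   0.05  0.96  0.01 -0.2 ]
turn deg [-0.07  3.08  0.37]
[-0.97070272 -3.41297201 -0.22331391]
```

Home, with 18 N on the stop, but the push lifted and tilted the tool. I'll level it and press it down into the V.

Emit:
jog_arm([
  [[0,0,2,0,1.5,0,35],[0,0,2,0,1.5,0,35],[0.5,0,2,0,0,0,35],[0,0,0,0,0,0,35]],
])

```text
clock: 19.85
eef_pos: [0.5514, -0.3191, 0.0359]
tool_rot: [0.165, 0.986, -0.001, -0.0]
ft_force: [2.9, -0.6, 4.4]
grip_width: 0.0566
```

```bash
python3 -c "
from h import *
togo(.5508,-.319,.036,-19.3); print(get_obs()['ft_torque'])"
```

```text
at [ 0.5514 -0.3191  0.0359] d mm [ 0.6 -0.1 -0.1] F [ 2.9 -0.6  4.4] w 0.0566 q [-0.52  0.65  0.11  1.03 -0.   -0.19]
turn deg [-0.08 -0.03  0.35]
[ 0.03825177 -0.38265966  0.02356453]
```

Emit:
jog_arm([
  [[1.5,0,0.5,0,0,0,35],[1,0,0,0,0,0,35]],
])

```text
clock: 20.05
eef_pos: [0.5514, -0.3192, 0.0363]
tool_rot: [0.165, 0.986, -0.001, 0.003]
ft_force: [5.7, -3.1, 0.3]
grip_width: 0.0564
```

Emit:
jog_arm([
  [[0,0,0,0,0,0,60],[0,0,0,0,0,0,65],[0,0,0,0,0,0,75],[0,0,0,0,0,0,85],[0,0,0,0,0,0,85]],
])

```text
clock: 20.55
eef_pos: [0.543, -0.3152, 0.0314]
tool_rot: [0.165, 0.986, 0.002, -0.006]
ft_force: [0.2, 0.8, -0.4]
grip_width: 0.0853
```

```bash
python3 -c "
from h import *
togo(.5508,-.319,.14,-19.3)"
```

```text
at [ 0.543  -0.3152  0.0314] d mm [  -7.3   -0.9 -108.7] F [ 0.2  0.8 -0.4] w 0.0853 q [-0.53  0.64  0.09  1.03 -0.   -0.19]
turn deg [ 0.09 -0.67  0.31]
```

Emit:
jog_arm([
  [[0,0,-10,0,-0.6,0,85],[0,0,-30,0,0,0,85],[0,0,-40,0,0,0,85],[0,0,-40,0,0,0,85],[0,0,-30,0,0,0,85]],
])

```text
clock: 21.05
eef_pos: [0.5385, -0.313, 0.181]
tool_rot: [0.165, 0.986, 0.003, -0.007]
ft_force: [0.8, -0.4, -0.5]
grip_width: 0.0851
```

Emit:
jog_arm([
  [[0,0,-20,0,0,0,40],[0,0,0,0,0,0,30]],
])

```text
clock: 21.25
eef_pos: [0.5412, -0.3146, 0.2097]
tool_rot: [0.165, 0.986, 0.001, -0.001]
ft_force: [-0.4, 0.1, 0.1]
grip_width: 0.0586
```

Run:
```python
from h import *
F=np.array([.5032,-.3023]); a=np.radians(-19.3); u=np.array([np.cos(a),np.sin(a)]); n=np.array([-u[1],u[0]])
K=F-.118*u+.06*n; print("knob est",K); togo(*K,.18,-19.3)
c=cam('wrist'); im=camera('wrist'); save(im,'w8.png')
for t in('lens','keeper_knob','stop'):
    for q in masks_of(t,'wrist'): 
        ys,xs=np.nonzero(q['pixels']); print(t,q['conf'],q['at'],xs.min(),xs.max(),ys.min(),ys.max(),ray(c,q['at'],.126)[0].round(4))
```

```text
knob est [ 0.41166235 -0.20667124]
at [ 0.5412 -0.3146  0.2097] d mm [157.5  59.9  30.2] F [-0.4  0.1  0.1] w 0.0586 q [-0.53  0.51  0.34  1.41  0.   -0.2 ]
turn deg [ 0.12 -0.13  0.3 ]
lens 0.82 [314.0, 149.4] 289 345 63 228 [ 0.4945 -0.3025  0.126 ]
keeper_knob 0.56 [381.7, 59.8] 358 401 0 121 [ 0.4509 -0.237   0.126 ]
keeper_knob 0.23 [316.8, 151.1] 290 344 64 227 [ 0.4964 -0.3009  0.126 ]
stop 0.69 [316.5, 56.1] 285 350 48 67 [ 0.4338 -0.2793  0.126 ]
```

View pics/w8.png

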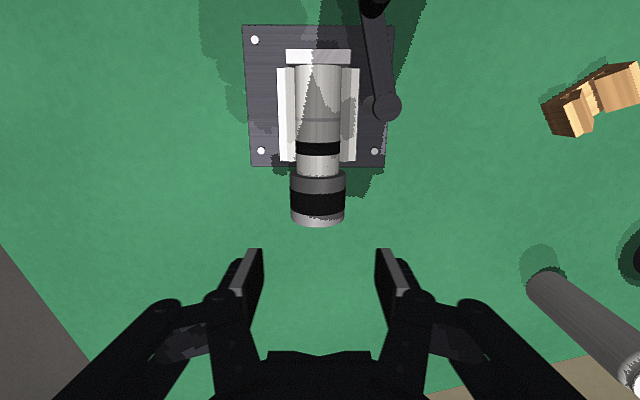

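The wrist view shows the lens in the V with its narrow end touching the stop (row 63) and the hood overhanging. The keeper arm is still aside, from its pivot at (387,105) up to the knob at (375,5). This is my last picture, so the rest is numeric. First I'll compute the lens fit and the knob position.

Run:
```python
from h import *
from scipy.optimize import minimize
F=np.array([.5032,-.3023]); a=np.radians(-19.3); u=np.array([np.cos(a),np.sin(a)]); n=np.array([-u[1],u[0]])
c=cam('wrist')
P=F-.04*u+.06*n; print('pivot est',P,'seen',ray(c,[(387.5,105.5)],.089)[0])
m=camera_model('wrist'); T6=np.eye(4); T6[:3,:3]=R.from_quat([.165,.986,.002,.006]).as_matrix(); T6[:3,3]=[.5442,-.1337,.1623]; c6=(c[0],c[1],c[2],T6@np.array(m['T_tool_cam']))
for C,px,z in [(c6,(84,71.5),.126),(cam('top'),(648/2.35+160,362/2.35+100),.126),(c,(375,8),.126)]:
    k=ray(C,[px],z)[0][:2]; d=k-P; th=np.arctan2(-d@u,-d@n); print('knob',k.round(4),np.linalg.norm(d).round(4),'theta',th.round(3))
for C,px in [(c6,(343/2,367/2))]: print('pivot w6',ray(C,[px],.089)[0])
# lens fit
mk=[r for r in (camera('wrist') is not None) and masks_of('lens','wrist')][0]['pixels'].astype(np.uint8)
def model(p):
    A=np.radians(p[2]); U=np.array([np.cos(A),np.sin(A),0]); N=np.array([-U[1],U[0],0]); C=np.array([p[0]/1e3,p[1]/1e3,.055]); t=np.linspace(0,6.283,60); m=np.zeros((400,640),np.uint8)
    for xs,r in ([-.075,.025],.022),([.025,.075],.029):
        Q=np.vstack([proj(c,np.array([C+x*U+r*(np.cos(k)*N+np.sin(k)*np.array([0,0,1])) for k in t])) for x in xs]); cv2.fillConvexPoly(m,cv2.convexHull((Q*16).round().astype(np.int32)),1,shift=4)
    return m
f=lambda p:((cv2.GaussianBlur(model(p).astype(float),(5,5),0)-mk)**2).sum()
r=minimize(f,[503,-302,-19],method='Nelder-Mead',options=dict(initial_simplex=[[503,-302,-19],[509,-302,-19],[503,-296,-19],[503,-302,-15]]))
d=r.x[:2]/1e3-F; print('lens fit',r.x,r.fun,'offset u,n mm',d@u*1e3,d@n*1e3)
```

```text
pivot est [ 0.48527883 -0.23245137] seen [ 0.48071872 -0.23211595  0.089     ]
knob [ 0.4091 -0.2242] 0.0766 theta 1.341
knob [ 0.4105 -0.2204] 0.0757 theta 1.394
knob [ 0.4167 -0.2322] 0.0686 theta 1.238
pivot w6 [ 0.48600501 -0.23111795  0.089     ]
lens fit [ 504.01065819 -303.48463125  -19.08949187] 188.18118286132812 offset u,n mm 1.156637650932285 -0.8501218996450005
```

Emit:
jog_arm([
  [[38,11,0,0,0,0,45],[38,11,0,0,0,0,45],[38,11,0,0,0,0,45],[38,10,0,0,0,0,45],[0,0,0,0,0,-6,45]],
])

```text
clock: 22.05
eef_pos: [0.3992, -0.2172, 0.1929]
tool_rot: [0.112, 0.994, 0.008, -0.017]
ft_force: [0.8, -0.9, -0.5]
grip_width: 0.0448
```

Emit:
jog_arm([
  [[0,0,20,0,0,-5.5,45],[0,0,15,0,0,0,45],[0,0,0,0,0,0,45]],
])

```text
clock: 22.35
eef_pos: [0.3945, -0.2143, 0.1545]
tool_rot: [0.061, 0.998, 0.01, -0.019]
ft_force: [-0.1, -0.0, -0.1]
grip_width: 0.0449
```

```bash
cat >> h.py <<'E'
PV=np.array([.485,-.232])
def keeper(th,z,r=.077):
    a=np.radians(-19.3); u=np.array([np.cos(a),np.sin(a)]); n=np.array([-u[1],u[0]])
    k=PV+r*(-np.sin(th)*u-np.cos(th)*n); print("target",k.round(4)); togo(*k,z,-19.3+90-np.degrees(th))
E
python3 -c "
from h import *
keeper(1.36,.10)
c=cam('wrist'); camera('wrist')
for q in masks_of('keeper_knob','wrist'): print(q['conf'],q['at'],[(v.min(),v.max()) for v in np.nonzero(q['pixels'])],ray(c,q['at'],.115))
ct=cam('top'); camera('top')
for q in masks_of('keeper_knob','top'): print(q['conf'],q['at'],ray(ct,q['at'],.12))
"
```

```text
target [ 0.4086 -0.2223]
at [ 0.3945 -0.2143  0.1545] d mm [-17.1  -7.3  53.8] F [-0.1 -0.  -0.1] w 0.0449 q [-0.5   0.23 -0.22  1.17  0.   -0.38]
turn deg [ 1.03 -2.25  0.21]
0.9 [307.9, 277.8] [(np.int64(223), np.int64(333)), (np.int64(289), np.int64(322))] [[ 0.42760553 -0.22542842  0.115     ]]
0.24 [457.1, 216.2] [[ 0.5216479  -0.28604421  0.12      ]]
```

```bash
python3 -c "
from h import *
c=cam('wrist'); im=camera('wrist')
q=masks_of('keeper_knob','wrist')[0]['pixels']
for r in range(222,335,8):
    x=np.nonzero(q[r])[0]; print(r,(x.min(),x.max()) if len(x) else '', im[r,[295,305,315]].mean(1).round())
for px in [(305,238),(305,243)]:
    k=ray(c,[px],.126)[0][:2]; print(k, np.linalg.norm(k-PV)); 
K=proj(c,[[.4086,-.2223,.126],[.4086,-.2223,.088],[.485,-.232,.088]]); print(K)
"
```

```text
222 (np.int64(295), np.int64(317)) [58.  3. 43.]
230 (np.int64(295), np.int64(318)) [27. 15. 13.]
238 (np.int64(294), np.int64(319)) [9. 5. 9.]
246 (np.int64(292), np.int64(319)) [13. 33. 21.]
254 (np.int64(291), np.int64(319)) [23. 31. 26.]
262 (np.int64(295), np.int64(319)) [99. 27. 22.]
270 (np.int64(297), np.int64(318)) [111. 121. 122.]
278 (np.int64(298), np.int64(318)) [126. 126. 121.]
286 (np.int64(298), np.int64(319)) [124. 123. 124.]
294 (np.int64(299), np.int64(319)) [120. 117. 123.]
302 (np.int64(299), np.int64(320)) [113. 116. 123.]
310 (np.int64(297), np.int64(323)) [122. 118. 116.]
318 (np.int64(296), np.int64(323)) [ 96. 118. 117.]
326 (np.int64(303), np.int64(317)) [124. 117. 116.]
334  [122. 124. 123.]
[ 0.39615481 -0.22409037] 0.08919658262142692
[ 0.39966899 -0.22457489] 0.08565345252225649
[[310.25168082 254.84249691]
 [310.81586533 232.29160542]
 [311.26848287 315.15057349]]
```

Emit:
jog_arm([
  [[-15,-9.5,5,1,-2.2,0,45],[0,0,0,0,0,0,45],[0,0,0,0,0,0,45]],
])

```text
clock: 22.95
eef_pos: [0.412, -0.2276, 0.1535]
tool_rot: [0.061, 0.998, -0.002, 0.004]
ft_force: [-0.2, 1.1, 0.0]
grip_width: 0.0449
```

```bash
python3 -c "
from h import *
keeper(1.32,.10); c=cam('wrist'); im=camera('wrist').mean(2)
print([int(im[r,270:370].min()) for r in range(200,300,10)])
q=masks_of('keeper_knob','wrist')[0]['pixels']
for r in range(200,340,8):
    x=np.nonzero(q[r])[0]; print(r,(x.min(),x.max()) if len(x) else '', im[r,300:341:8].round())
print(proj(c,[[.4088,-.2252,.126]]))
"
```

```text
target [ 0.4083 -0.2254]
at [ 0.412  -0.2276  0.1535] d mm [ 4.4  1.9 53.5] F [-0.2  1.1  0. ] w 0.0449 q [-0.5   0.23 -0.22  1.11  0.   -0.38]
turn deg [-0.18  0.47 -2.1 ]
[5, 2, 0, 0, 12, 0, 0, 0, 2, 1]
200 (np.int64(310), np.int64(333)) [111.  69.  35.  17.  47. 207.]
208 (np.int64(309), np.int64(334)) [84. 93.  8.  1.  2. 60.]
216 (np.int64(307), np.int64(335)) [63. 16. 12. 14.  9. 52.]
224 (np.int64(307), np.int64(336)) [ 94.   3.  32.  32.  27. 124.]
232 (np.int64(305), np.int64(336)) [ 81.  25.  31.  29.  30. 125.]
240 (np.int64(309), np.int64(333)) [247. 201.  23.  30.  32. 131.]
248 (np.int64(311), np.int64(332)) [254. 126.  49.  62.  68.  67.]
256 (np.int64(310), np.int64(333)) [253. 126. 122. 122. 124. 115.]
264 (np.int64(311), np.int64(334)) [254. 120. 119. 121. 125. 118.]
272 (np.int64(312), np.int64(334)) [255. 119. 120. 118. 125. 126.]
280 (np.int64(312), np.int64(333)) [112. 117. 119. 116. 122. 119.]
288 (np.int64(310), np.int64(336)) [118. 125. 118. 121.  63. 120.]
296 (np.int64(309), np.int64(337)) [113. 114. 114. 115. 115. 122.]
304 (np.int64(311), np.int64(333)) [123. 126. 118. 119. 114. 118.]
312  [122. 121. 117. 121. 122. 119.]
320  [123. 122. 119. 124. 120. 121.]
328  [124. 118. 127. 125. 125. 121.]
336  [121. 125. 125. 122. 124. 122.]
[[322.0754088  233.42800359]]
```

The knob matches the prediction within 1 px. Going down around it.

Emit:
jog_arm([
  [[4.4,1.9,5,0,0.5,-2,45],[0,0,20,0,0,0,45],[0,0,18,0,0,0,45],[0,0,6,0,0,0,45],[0,0,0,0,0,0,36]],
])

```text
clock: 23.55
eef_pos: [0.4082, -0.2251, 0.1053]
tool_rot: [0.043, 0.999, -0.002, 0.0]
ft_force: [0.2, -1.1, 0.5]
grip_width: 0.0362
```

```bash
python3 -c "
from h import *
keeper(1.32,.10)"
```

```text
target [ 0.4083 -0.2254]
at [ 0.4082 -0.2251  0.1053] d mm [-0.1 -0.2  5.3] F [ 0.2 -1.1  0.5] w 0.0362 q [-0.5   0.27 -0.3   1.   -0.   -0.42]
turn deg [-0.2   0.03  0.01]
```

Emit:
jog_arm([
  [[0,0,4,0,0,0,32],[-0.7,-10,0,0,0,-7.5,32],[-0.7,-10,0,0,0,-7.5,32],[-0.7,-10,0,0,0,-7.5,32],[0,0,0,0,0,0,32]],
])

```text
clock: 24.05
eef_pos: [0.4125, -0.2549, 0.1034]
tool_rot: [-0.161, 0.987, -0.001, 0.001]
ft_force: [-0.3, -0.3, -0.1]
grip_width: 0.0318
```

```bash
python3 -c "
from h import *
keeper(1.32-.393,.10); keeper(.53,.1)"
```

```text
target [ 0.4116 -0.2553]
at [ 0.4125 -0.2549  0.1034] d mm [ 1.  -0.1  3.4] F [-0.3 -0.3 -0.1] w 0.0318 q [-0.55  0.31 -0.26  1.   -0.   -0.88]
turn deg [-0.16  0.04  0.89]
target [ 0.4263 -0.2818]
at [ 0.4125 -0.2549  0.1034] d mm [ -4.5 -30.    3.5] F [-0.3 -0.3 -0.1] w 0.0318 q [-0.55  0.31 -0.26  1.   -0.   -0.88]
turn deg [-1.700e-01  1.000e-02 -2.186e+01]
```

Tracking the arc well. Continuing.

Emit:
jog_arm([
  [[0,-10,1,0,0,-7,32],[-0.7,-10,1,0,0,-7.5,32],[-0.7,-10,0,0,0,-7.5,32],[-0.7,-10,0,0,0,-7.5,32],[0,0,0,0,0,0,32]],
])

```text
clock: 24.55
eef_pos: [0.433, -0.287, 0.103]
tool_rot: [-0.409, 0.913, -0.0, -0.0]
ft_force: [-0.3, 0.6, -0.7]
grip_width: 0.032
```

```bash
python3 -c "
from h import *
keeper(.40,.10); keeper(0,.1); keeper(-.1,.1)"
```

```text
target [ 0.4333 -0.289 ]
at [ 0.433 -0.287  0.103] d mm [ 1.4 -1.5  3. ] F [-0.3  0.6 -0.7] w 0.032 q [-0.59  0.37 -0.16  1.04 -0.   -1.43]
turn deg [-0.03 -0.01  0.46]
target [ 0.4596 -0.3047]
at [ 0.433 -0.287  0.103] d mm [ -4.5 -31.6   3. ] F [-0.3  0.6 -0.7] w 0.032 q [-0.59  0.37 -0.16  1.04 -0.   -1.43]
turn deg [-2.000e-02 -2.000e-02 -2.246e+01]
target [ 0.4669 -0.3069]
at [ 0.433 -0.287  0.103] d mm [ -7.8 -38.5   3. ] F [-0.3  0.6 -0.7] w 0.032 q [-0.59  0.37 -0.16  1.04 -0.   -1.43]
turn deg [-2.000e-02 -2.000e-02 -2.819e+01]
```

Emit:
jog_arm([
  [[0.5,-11,0,0,0,-7.5,32],[-0.7,-10,0,0,0,-7.5,32],[-0.7,-9,0,0,0,-7.5,32],[0,-3,0,0,0,0,32],[0,0,0,0,0,0,32]],
])

```text
clock: 25.05
eef_pos: [0.4588, -0.3017, 0.1036]
tool_rot: [-0.574, 0.819, 0.002, -0.001]
ft_force: [-0.5, 0.2, -0.0]
grip_width: 0.032
```

```bash
python3 -c "
from h import *
keeper(0,.1); o=get_obs(); print(R.from_quat(o['tool_rot']).as_matrix().T@o['ft_force'])"
```

```text
target [ 0.4596 -0.3047]
at [ 0.4588 -0.3017  0.1036] d mm [ 2.5 -1.7  3.6] F [-0.5  0.2 -0. ] w 0.032 q [-0.58  0.43 -0.08  1.07 -0.   -1.81]
turn deg [ 0.21  0.01 -0.57]
[-0.02581741  0.57917523  0.02219687]
```

Now small pushes to the end stop, expected about 8 mm further because of the finger clearance.

Emit:
jog_arm([
  [[2,-4,0,0,0,0,32],[0,-3,0,0,0,0,32],[0,0,0,0,0,0,32]],
])

```text
clock: 25.35
eef_pos: [0.4642, -0.3052, 0.1039]
tool_rot: [-0.572, 0.821, 0.002, -0.001]
ft_force: [-0.1, 1.0, -0.5]
grip_width: 0.0319
```

Emit:
jog_arm([
  [[0,-3,0,0,0,0,32],[0,0,0,0,0,0,32]],
])

```text
clock: 25.55
eef_pos: [0.4671, -0.3064, 0.104]
tool_rot: [-0.571, 0.821, 0.002, -0.001]
ft_force: [-0.7, 0.3, -0.0]
grip_width: 0.0319
```

Emit:
jog_arm([
  [[0,-3,0,0,0,0,32],[0,0,0,0,0,0,32]],
])

```text
clock: 25.75
eef_pos: [0.4679, -0.3066, 0.1036]
tool_rot: [-0.571, 0.821, 0.004, -0.002]
ft_force: [-1.2, -0.4, 0.1]
grip_width: 0.0323
```

```bash
python3 -c "
from h import *
keeper(0,.1); o=get_obs(); print(R.from_quat(o['tool_rot']).as_matrix().T@o['ft_force'])"
```

```text
target [ 0.4596 -0.3047]
at [ 0.4679 -0.3066  0.1036] d mm [1.1 8.5 3.7] F [-1.2 -0.4  0.1] w 0.0323 q [-0.58  0.45 -0.04  1.09 -0.   -1.79]
turn deg [ 0.53  0.03 -1.11]
[ 0.76623469  0.97647752 -0.12920642]
```

Emit:
jog_arm([
  [[0,-3,0,0,0,0,32],[0,-3,0,0,0,0,32]],
])

```text
clock: 25.95
eef_pos: [0.4681, -0.3068, 0.1031]
tool_rot: [-0.57, 0.822, 0.009, -0.006]
ft_force: [-9.5, 3.3, 7.9]
grip_width: 0.0321
```

Emit:
jog_arm([
  [[0,-4,0,0,0,0,32],[0,-3,0,0,0,0,32]],
])

```text
clock: 26.15
eef_pos: [0.4678, -0.3067, 0.1028]
tool_rot: [-0.569, 0.822, 0.015, -0.01]
ft_force: [-8.0, 2.3, 6.7]
grip_width: 0.0321
```

End stop reached, with a 10 N reaction and no further motion. Backing off to centre, opening and lifting.

Emit:
jog_arm([
  [[0,4,0,0,0,0,32],[0,2,0,1,0,0,38],[0,0,0,0,0,0,45]],
])

```text
clock: 26.45
eef_pos: [0.4632, -0.3049, 0.1031]
tool_rot: [-0.569, 0.822, 0.006, -0.004]
ft_force: [0.8, -0.4, 0.4]
grip_width: 0.045
```

```bash
python3 -c "
from h import *
keeper(0,.1); o=get_obs(); print(R.from_quat(o['tool_rot']).as_matrix().T@o['ft_force'])"
```

```text
target [ 0.4596 -0.3047]
at [ 0.4632 -0.3049  0.1031] d mm [1.  3.5 3.2] F [ 0.8 -0.4  0.4] w 0.045 q [-0.58  0.44 -0.05  1.09 -0.   -1.79]
turn deg [ 0.85  0.02 -1.28]
[ 0.0761575  -0.89997663 -0.39908406]
```

Emit:
jog_arm([
  [[0,0,-8,0.5,0,0,45],[0,0,-20,0,0,0,45],[0,0,-30,0,0,0,45],[0,0,-40,0,0,0,45],[0,0,-20,0,0,0,45]],
])

```text
clock: 26.95
eef_pos: [0.4633, -0.3042, 0.2236]
tool_rot: [-0.57, 0.822, 0.004, -0.001]
ft_force: [0.1, -0.9, -0.3]
grip_width: 0.0452
```

Emit:
jog_arm([
  [[40,0,0,0,0,0,45],[40,0,0,0,0,0,45],[0,0,0,0,0,0,45]],
])

```text
clock: 27.25
eef_pos: [0.4392, -0.3825, 0.2321]
tool_rot: [-0.572, 0.821, -0.005, 0.002]
ft_force: [0.8, -0.2, 0.2]
grip_width: 0.0451
```

Run:
```python
from h import *
a=np.radians(-19.3); u=np.array([np.cos(a),np.sin(a)]); n=np.array([-u[1],u[0]]); F=np.array([.5032,-.3023])
keeper(0,.25)
for cn in('wrist','top'):
    c=cam(cn); im=camera(cn); save(im,cn+'9.png')
    for th in (0,.12,.3): print(cn,th,'pred knob px',proj(c,np.r_[PV+.078*(-np.sin(th)*u-np.cos(th)*n),.126]).round(1))
    for t in('keeper_knob','lens','stop'):
        for q in masks_of(t,cn)[:2]: 
            ys,xs=np.nonzero(q['pixels']); print(t,round(q['conf'],2),np.round(q['at'],1),xs.min(),xs.max(),ys.min(),ys.max())
    print('lens centre pred',proj(c,np.r_[F,.055]),'tail',proj(c,np.r_[F-.075*u,.077]),'hood end',proj(c,np.r_[F+.075*u,.055]))
```

```text
target [ 0.4596 -0.3047]
at [ 0.4392 -0.3825  0.2321] d mm [-80.    7.8 -18.2] F [ 0.8 -0.2  0.2] w 0.0451 q [-0.72  0.4   0.23  1.39  0.   -1.93]
turn deg [-0.54 -0.17 -0.98]
wrist 0 pred knob px [[326.7 275.8]]
wrist 0.12 pred knob px [[336.3 276.2]]
wrist 0.3 pred knob px [[350.4 278.7]]
keeper_knob 0.95 [326.8 281.1] 315 335 246 322
lens 0.67 [287.5 252.6] 224 354 232 279
stop 0.9 [356.9 245.3] 353 365 219 283
lens centre pred [[292.93562225 256.09131519]] tail [[356.24417421 264.88482391]] hood end [[232.01914997 256.7759781 ]]
top 0 pred knob px [[464.9 237.5]]
top 0.12 pred knob px [[463.7 240.5]]
top 0.3 pred knob px [[461.3 244.6]]
keeper_knob 0.6 [451.2 231.6] 432 467 224 239
lens 0.96 [276.8 288.6] 267 289 262 312
lens 0.87 [258.6 138.7] 241 274 116 166
lens centre pred [[456.44503601 224.1076954 ]] tail [[450.75242943 247.03160142]] hood end [[464.02093911 201.29824626]]
```

The keeper mask sits at θ ≈ 0 and the lens edge meets the stop. Handing in.

```bash
python3 -c "
from workcell import *
print(job_done())"
```

```text
the job is handed in; nothing more can be done
None
```

I handed the job in at about 27 s of the 64 s allowed. The handover gave no verdict, so the checks below are my own.

**What I did:**
1. Gripped the lens by its narrow barrel, lifted it straight out of the tray, laid it in the wooden rest and let go.
2. Took it by the hood, lowered it into the V and pushed it against the back stop with about 18 N. I then levelled it, let go and lifted clear.
3. Put the open fingers round the keeper knob and swung the arm to its end stop, where it held against about 10 N. I then backed off and lifted clear.

**What the last checks showed:**
- **Keeper:** In the last wrist picture its mask is centred at column 326.8. The prediction for the end stop was 326.7, and for 0.12 rad it was 336.3.
- **Lens against the stop:** The lens edge (column 354) meets the stop edge (column 353).
- **Lens fit:** After release, a silhouette fit put the lens 1.2 mm along and 0.9 mm across from nominal, with the axis within 0.3°. That is inside the roughly 2 mm camera calibration, so it cannot confirm the 1.5 mm gap on its own. The firm push and the picture support it.
- **Gripper:** The fingers are clear of everything and the measured force was about 0.

**What went less cleanly:**
- The first lowering into the V touched the +y flank about 2 mm off centre. I corrected it with forces of a few newtons.
- The firm push tilted the tool about 3°, which I levelled before releasing.
- The top camera reported its keeper mask about 15 px off the prediction, with low confidence. It also did not pick out the seated lens among its two best matches. I relied on the close wrist view instead.
- I did not measure the loudspeaker, spray can or screwdriver again at the end. The arm was not meant to touch them, and the pictures showed no contact.

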